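# Dial open the locked sample cabinet

### The arm

A 6-joint arm with a two-finger parallel gripper is mounted at the origin on a cart in front of the work surface, level with it; the furniture and walls round the work are solid. World frame = base frame: x ahead of the robot, y to its left, z up, the work surface at z = 0. Lengths are in m, angles in rad, forces in N, time in s.
With the tool pointing down it reaches from about 0.375 to 0.975 m from the base axis. Payload 3.8 kg.
Tool frame: the origin (TCP) lies midway between the tips of the shut fingers; the grasp point (between the pads) lies 19 mm behind it; z points along the fingers, y is the direction in which the jaws open and shut (so a half turn about z gives the same grasp; the last joint's range is limited). The gripper opens to 85 mm and grips with 20 to 120 N. Pads are 22 mm wide; open, the fingers measure 114 mm over their backs; the gripper's body (76 mm by 85 mm) begins 54 mm behind the grasp point. The pads swing forward as they close: fully open they stand 13 mm farther back than shut.
Start: joints at [-1.272, 0.264, 1.604, -0, 1.274, -0.037], TCP at [0.222, -0.637, 0.201] pointing down, gripper open.
Joint ranges: [-2.63, 2.63], [-0.94, 2.18], [0.31, 2.57], [-1.31, 4.45], [0, 2.66], [-2.55, 2.55]. Speed limits (rad/s): [2.57, 2.57, 3.14, 3.14, 3.14, 3.14].

### API

Orientations are given as a rotation vector (axis times angle).
In Python, from workcell import bot gives the robot as it stands.
- The arm moves only by the tool arm_command, never from a script. Its argument "targets" is text: rows parted by semicolons, each of 7 numbers parted by spaces: the shift along the tool's x, y, z in mm, then the turn, a rotation vector about the tool's x, y, z in degrees, then the opening, from 0 (shut) to 1 (fully open). A call has 1 to 10 rows; each row is the pose to reach, as a shift and turn from the pose commanded when the call began, along the tool's axes at that moment; what a row does not reach only later rows make up. A row lasts 1/12 s, in which the tool goes at most 41.7 mm and 7.16 degrees, less where a joint would pass 70% of its speed; a pose out of reach is approached as far as the arm can. A call with a gripper value outside its range is refused whole. The fingers move at their own pace and stop on an object; "newtons" is the grip in N (left out, the last holds). Time passes only in rows, so rows that repeat a pose let the fingers close. It gives the time, the measured TCP pose, the force and the opening at its end, in the units of the state.
- bot.read_state(): the state, without advancing time (a new reading comes with each control period).
- bot.read_camera(name): name is "scene" or "top"; returns (picture, depth): 384x512x3 uint8, blue, green, red; 384x512 float32, m along the optical axis (not along the pixel's ray), 0 where there is no reading.
- bot.camera_params(name): a dict with "fov_y" (degrees; the focal length in pixels is half the picture's height over the tangent of half this angle, whatever the lens; pixels are square), "cx", "cy" (the principal point, pixels), "k1" (the pictures are not rectified: a ray, as slopes to the right and down, at radius r is drawn at 1 + k1 r^2 times it, then the intrinsics apply), "xyz" and "rotation" of the camera in the world. Camera axes: x right, y up, looking along -z (the intrinsics and any distortion apply to the point x, -y, -z); pixel columns grow to the right and rows downward; lengths in m; the calibration is good to about 2 mm. A picture is of the moment at which its call begins. camera_params takes no time and is no camera call.
- bot.finish_job(): hands the job in, once; it reports no verdict.
The state is a dict: "time": time; "q": joint angles; "joint_vel": joint speeds; "joint_torque": joint torques, N m; "tool_pos": TCP position; "tcp_rot": TCP orientation; "wrist_force": force on the tool from outside, world axes, zero at the start; "torque": the same for the moment, N m; "width": opening from 0.0 (shut) to 1.0 (fully open).
Only numpy, scipy, OpenCV 4.12 (cv2) and the standard library are available. Lean on these libraries where they do the work, as an engineer would, in place of code of your own. Each camera call takes 0.05 s, during which the arm holds its last target.

### The job

Unlock the small sample cabinet: turn its dial left (counter-clockwise) to 10, then right past 0 towards 37 until you feel the bolt drop in and stop the dial; the lock is worn, so that may come two numbers before or after 37, and the dial must not be forced. Then pull the drawer fully open and let go, without disturbing the glassware and bottles around.

Things in the scene. Friction and masses are not known exactly. Their poses are not given: they have to be found in the camera images.
- cabinet: Grey steel sample cabinet, fixed to the table, 140 (x) x 180 (y) x 100 mm high. Origin: centre of its underside, on the table. Its -x side is the front with the drawer, facing roughly to the robot. The dial's vertical axis passes through the origin.
- dial (a joint): Angle (rad) of the black dial disc: radius 38 mm, top face 109 mm above the table, 40 divisions of 0.157 rad, white numbers 0, 10, 20, 30. 0 rad = number 0 at the red index; left (counter-clockwise from above) is positive and raises the number: 10 is at +1.571 rad, 37 at -0.471 rad (right past 0). Starts between 37 and 3; no end stops; stays where left.
- index (a point): Red index line on the cabinet's top at the far (+x) side of the dial: shows the set number. How the lock acts, part 1: turning left, the dial picks up a hidden wheel somewhere between 4 and 8 and carries it along to 10, slightly stiffer (about 0.1 N m in all). Leave it within one number of 10; turned further it is spoilt. It stays there as the dial goes back right.
- dial_face (a point): Centre of the dial disc's top face, 109 mm above the table. How the lock acts, part 2: with the wheel set at 10, turning right takes about 0.05 N m until a spring drops the bolt into the dial, at an unknown place from 0.35 rad before to 0.35 rad after 37, new each time. From then on the disc is blocked (0.1 rad of play at most) and the drawer is free.
- grip (a joint): Twist (rad) of the grip bar against the dial disc, counter-clockwise positive, 0 at rest: the bar drives the disc through a torsion spring of 0.6 N m/rad, so it shows the torque applied. More than 0.35 rad (20 degrees, 0.21 N m) either way is forcing the lock. The bar's yaw in the cabinet's frame is dial angle plus twist.
- grip_bar (a point): Centre of the grey grip bar on the dial, 122 mm above the table on the dial's axis. The bar is 40 mm long (along this frame's x), 12 mm thick (along y, the way to grip it) and stands from 110 to 134 mm height; turn it about the vertical. A red stripe on top marks its +x end.
- drawer (a joint): How far the drawer is pulled out (m): 0 shut, 0.06 fully open (stop). Slides along the cabinet's -x with about 1.2 N drag; locked until the bolt has dropped (2 mm play).
- drawer_handle (a point): Middle of the steel bar handle on the drawer front, 78 mm above the table: a round bar 10 mm thick, 80 mm long along this frame's y, its centre line 40 mm in front of the white front; this frame's -x is the opening direction. Free from above. The drawer front reaches 99 mm height.
- wash_bottle: Bystander: white wash bottle with red cap, 58x82x182 mm, loose, left of the cabinet. Origin at its foot.
- erlenmeyer: Bystander: conical glass flask, 63x63x105 mm, loose, behind the cabinet. Origin at its foot.
- reagent_bottle: Bystander: bottle with blue cap, 64x64x131 mm, loose, right of the cabinet. Origin at its foot.
- beaker_left: Bystander: glass beaker, 75x68x82 mm, loose, right of the cabinet. Origin at its foot.

How it is judged:
By the outcome, as a careful person would: the job done as asked, in the order asked, and still so for the second after the job is handed in, with the robot touching nothing.
It also fails if it takes over 72 s, if anything falls off the work surface, if the arm or the gripper's body presses on something with over 40 N, if the wrist force passes 120 N, or if a joint passes its speed limit or range.

## Working session

There is one attempt and no reset: what is moved stays moved. The work goes in short steps, Python scripts to look and compute and a tool call to move; the robot and the scene stay as the last step left them, time stands still between calls to the robot, and variables do not carry over. Pictures are saved under pics/ and viewed, and the job is handed in when it is done.

Besides the shell and the picture viewer there is one more tool, called by a JSON object that holds its "name" and its "arguments", one argument or row to a line. arm_command: Moves the arm, as the interface text tells. Its arguments: {"type":"object","properties":{"targets":{"type":"string"},"newtons":{"type":"number"}},"required":["targets"]}

```bash
mkdir -p pics; ls
python3 - <<'E'
from workcell import bot
import cv2,numpy as np
for n in("scene","top"):
    p,d=bot.read_camera(n); cv2.imwrite(f"pics/{n}0.png",p); np.save(f"pics/{n}0.npy",d)
    print(bot.camera_params(n))
print(bot.read_state())
E
```

```text
pics
{'fov_y': 50.51213491258018, 'cx': 253.04277839282443, 'cy': 194.27570411254527, 'k1': -0.01368778134796646, 'xyz': array([ 1.21475709, -0.59364617,  1.23284964]), 'rotation': array([0.4769059 , 0.30747474, 1.06513037])}
{'fov_y': 51.485827959574685, 'cx': 259.11989582920523, 'cy': 186.41952283885288, 'k1': 0.022931716268425474, 'xyz': array([ 0.5382611 , -0.30048506,  1.14127238]), 'rotation': array([ 0.03745934, -0.04362743, -1.5614762 ])}
{'time': 0.1, 'q': array([-1.27187618e+00,  2.64694151e-01,  1.60525315e+00,  3.85711527e-05,
        1.27371939e+00, -3.69020194e-02]), 'joint_vel': array([-2.54317606e-03, -1.73291908e-03, -3.38961539e-03, -1.10353943e-04,
        4.37207214e-05, -4.52837911e-04]), 'joint_torque': array([-1.60490799e-04, -5.16706967e+01, -3.68588483e+01, -9.48028310e-05,
        6.21321058e-03, -7.44447516e-05]), 'tool_pos': array([ 0.22223626, -0.63658618,  0.19956711]), 'tcp_rot': array([-3.09538022e+00, -5.24670959e-01,  3.67933534e-04]), 'wrist_force': array([ 0.48386108,  0.0681921 , -1.01629079]), 'torque': array([ 0.0246044, -0.0294645,  0.0576663]), 'width': 0.9985514535988989}
```

View pics/scene0.png

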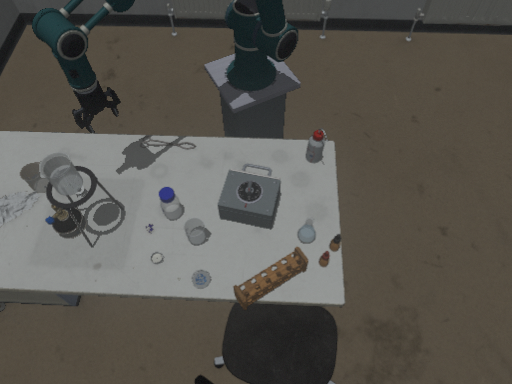

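View pics/top0.png

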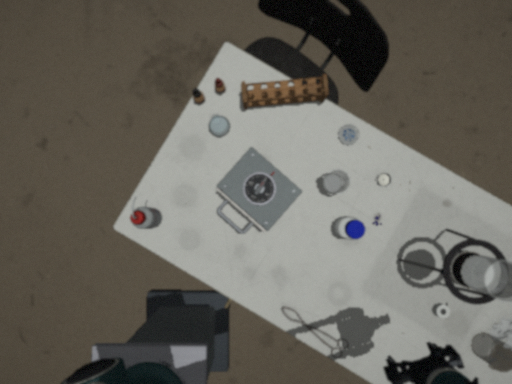

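The scene view has the cabinet at about (250,198) and the handle at (257,168). In the top view the cabinet is at (259,189), the handle at (234,218), the wash bottle at (145,217) and the blue-capped bottle at (350,228). Next I'll zoom in.

```bash
cat > h.py <<'E'
import numpy as np,cv2
from scipy.spatial.transform import Rotation as R
from workcell import bot
def ray(n,px):
    c=bot.camera_params(n); f=192/np.tan(np.radians(c['fov_y']/2))
    px=np.atleast_2d(np.array(px,float))
    K=np.array([[f,0,c['cx']],[0,f,c['cy']],[0,0,1]])
    u=cv2.undistortPoints(px[:,None],K,np.array([c['k1'],0,0,0,0]))[:,0]
    d=np.c_[u[:,0],-u[:,1],-np.ones(len(u))]
    return c['xyz'],R.from_rotvec(c['rotation']).apply(d)
def plane(n,px,z):
    o,d=ray(n,px); return o+d*((z-o[2])/d[:,2])[:,None]
def proj(n,P):
    c=bot.camera_params(n); f=192/np.tan(np.radians(c['fov_y']/2))
    q=R.from_rotvec(c['rotation']).inv().apply(np.atleast_2d(P)-c['xyz'])
    s=np.c_[q[:,0],-q[:,1]]/-q[:,2:]; s*=1+c['k1']*(s**2).sum(1)[:,None]
    return s*f+[c['cx'],c['cy']]
E
python3 - <<'E'
import cv2
p=cv2.imread('pics/top0.png')[140:245,205:315]; cv2.imwrite('pics/topz.png',cv2.resize(p,None,fx=5.5,fy=5.5,interpolation=cv2.INTER_CUBIC))
p=cv2.imread('pics/scene0.png')[155:235,205:295]; cv2.imwrite('pics/scz.png',cv2.resize(p,None,fx=7,fy=7,interpolation=cv2.INTER_CUBIC))
E
```

```text
(no output)
```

View pics/topz.png

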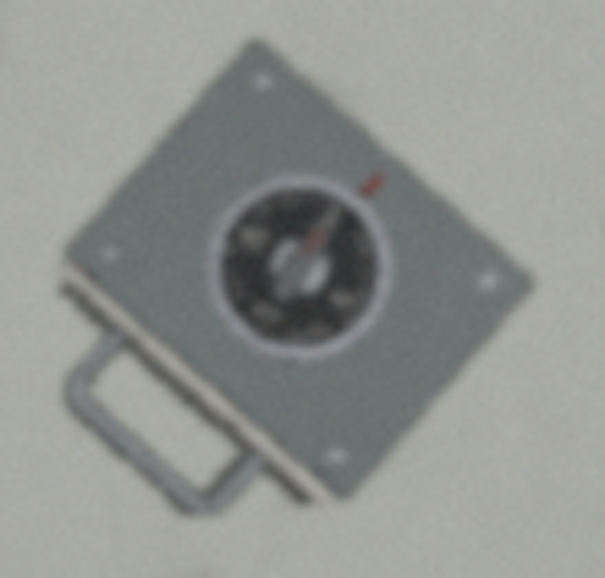

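View pics/scz.png

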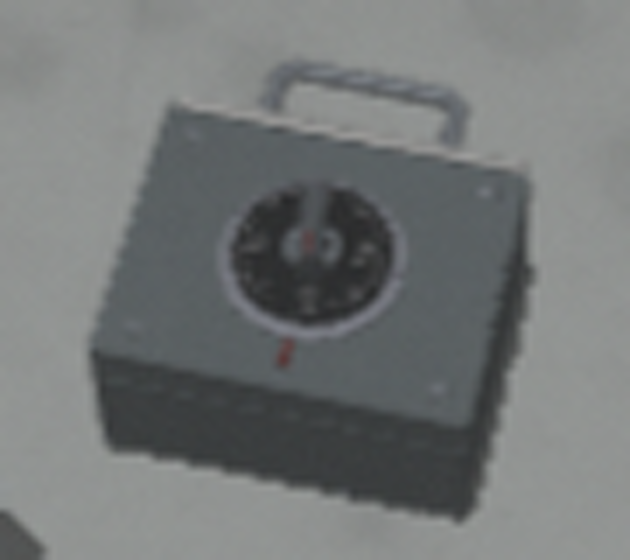

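Run:
```python
import cv2,numpy as np
a=cv2.imread('pics/top0.png')[168:208,238:280]; b=cv2.imread('pics/scene0.png')[176:214,228:268]
f=lambda p:np.clip(cv2.resize(p,(390,390),interpolation=cv2.INTER_LINEAR).astype(float)*1.7,0,255).astype(np.uint8)
cv2.imwrite('pics/dialz.png',np.hstack([f(a),f(b)]))
```

```text
(no output)
```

View pics/dialz.png

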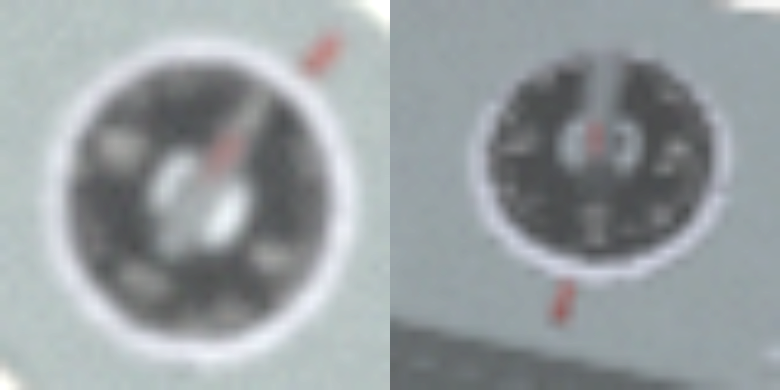

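Run:
```python
from h import *
# top z=0.1 corners from zoom (5.5x, offset 205,140)
z=np.array([[257,40],[532,283],[343,500],[65,250]])/5.5+[204.6,139.6]
P=plane('top',z,0.1); print(P, P.mean(0))
for i in range(4): print(np.linalg.norm(P[i]-P[i-1]),np.degrees(np.arctan2(*(P[i]-P[i-1])[[1,0]])))
zs=np.array([[175,103],[527,168],[470,428],[93,350]])/7+[204.6,154.6]
P=plane('scene',zs,0.1); print(P, P.mean(0))
for i in range(4): print(np.linalg.norm(P[i]-P[i-1]),np.degrees(np.arctan2(*(P[i]-P[i-1])[[1,0]])))
print('dial top',plane('top',np.array([[301,266]])/5.5+[204.6,139.6],.107), 'scene',plane('scene',np.array([[313,258]])/7+[204.6,154.6],.107))
h=np.array([[72,395],[195,508]])/5.5+[204.6,139.6]
print('handle',plane('top',h,.078))
h=np.array([[288,68],[455,98]])/7+[204.6,154.6]
print('handle',plane('scene',h,.078))
print('index',plane('top',np.array([[373,185]])/5.5+[204.6,139.6],.1),plane('scene',np.array([[286,353]])/7+[204.6,154.6],.1))
```

```text
[[ 0.69615299 -0.28291781  0.1       ]
 [ 0.58099734 -0.41492226  0.1       ]
 [ 0.47741063 -0.32577437  0.1       ]
 [ 0.59471163 -0.1925557   0.1       ]] [ 0.58731815 -0.30404253  0.1       ]
0.13585161547873242 -41.694066824556
0.17517418948051486 -131.1002042897448
0.13666584006574553 139.2843451969666
0.17750138070908422 48.635608838764064
[[ 0.47956003 -0.32238972  0.1       ]
 [ 0.59092117 -0.19050517  0.1       ]
 [ 0.70084936 -0.28097704  0.1       ]
 [ 0.58564907 -0.4144765   0.1       ]] [ 0.58924491 -0.30208711  0.1       ]
0.14048081791761652 139.0415598135361
0.1726118192688809 49.82280580419751
0.1423705256097133 -39.454682473586
0.17633267918726972 -130.79179393366582
dial top [[ 0.58776769 -0.30489063  0.107     ]] scene [[ 0.59227132 -0.30481864  0.107     ]]
handle [[ 0.52562317 -0.19468193  0.078     ]
 [ 0.47167092 -0.25484362  0.078     ]]
handle [[ 0.47235961 -0.25855708  0.078     ]
 [ 0.52656094 -0.19399573  0.078     ]]
index [[ 0.62708951 -0.33892022  0.1       ]] [[ 0.62797065 -0.33691997  0.1       ]]
```

Run:
```python
from h import *
C=np.array([.589,-.3045])
for n,(x0,y0,x1,y1) in (('top',(248,175,268,198)),('scene',(240,182,258,200))):
    p=cv2.imread(f'pics/{n}0.png').astype(float)[y0:y1,x0:x1]
    r=p[...,2]-p[...,:2].max(2); w=np.clip(r-12,0,None); print(r.max())
    yy,xx=np.mgrid[y0:y1,x0:x1]
    c=[(w*xx).sum()/w.sum(),(w*yy).sum()/w.sum()]
    P=plane(n,c,.134)[0]; v=P[:2]-C; print(n,c,P,v,np.degrees(np.arctan2(v[1],v[0]))+41)
a=np.degrees
def L(n,px): return plane(n,px,.134)
# bar ends, scene enlarged: scale 40/390 x,38/390 y
e=np.array([[596-390,165],[605-390,65]])*[40/390,38/390]+[227.6,175.6]
P=L('scene',e);d=P[0]-P[1];print(P,a(np.arctan2(d[1],d[0]))+41)
e=np.array([[225,140],[175,245]])*[42/390,40/390]+[237.6,167.6]
P=L('top',e);d=P[0]-P[1];print(P,a(np.arctan2(d[1],d[0]))+41)
e=np.array([[120,145],[272,258],[140,280],[255,100]])*[42/390,40/390]+[237.6,167.6]
P=plane('top',e,.109)[:,:2]-C; print(a(np.arctan2(P[:,1],P[:,0]))+41,np.linalg.norm(P,axis=1))
e=np.array([[518-390,140],[672-390,158],[596-390,225],[660-390,215]])*[40/390,38/390]+[227.6,175.6]
P=plane('scene',e,.109)[:,:2]-C; print(a(np.arctan2(P[:,1],P[:,0]))+41,np.linalg.norm(P,axis=1))
```

```text
16.0
top [np.float64(261.44444444444446), np.float64(183.22222222222223)] [ 0.59855255 -0.31003484  0.134     ] [ 0.00955255 -0.00553484] 10.911587100952719
13.0
scene [np.float64(249.0), np.float64(189.0)] [ 0.59859515 -0.30849912  0.134     ] [ 0.00959515 -0.00399912] 18.374350788639838
[[ 0.60706554 -0.3137548   0.134     ]
 [ 0.5758096  -0.29461062  0.134     ]] 9.512654665217639
[[ 0.60176876 -0.31098664  0.134     ]
 [ 0.57433755 -0.29759027  0.134     ]] 14.97084665442625
[101.59067205 -89.13805501 185.26574767  10.05131977] [0.02595181 0.02634569 0.02853764 0.029271  ]
[-85.4893676   97.53071627  12.74566847  54.90976186] [0.02701048 0.02472577 0.02702571 0.03125333]
```

```bash
cat >> h.py <<'E'
def delta(pos,yaw_deg,s=None):
    s=s or bot.read_state(); Rc=R.from_rotvec(s['tcp_rot'])
    y=np.radians(yaw_deg); X=[np.cos(y),np.sin(y),0]; Y=[np.sin(y),-np.cos(y),0]
    Rt=R.from_matrix(np.c_[X,Y,[0,0,-1]])
    return np.round(Rc.inv().apply(np.array(pos)-s['tool_pos'])*1000,1),np.round((Rc.inv()*Rt).as_rotvec(degrees=True),2)
def st():
    s=bot.read_state(); m=R.from_rotvec(s['tcp_rot']).as_matrix()
    print('t',round(s['time'],2),'pos',s['tool_pos'].round(4),'yaw',round(np.degrees(np.arctan2(m[1,0],m[0,0])),2),'tilt',m[:2,2].round(4),'F',s['wrist_force'].round(2),'T',s['torque'].round(3),'q',s['q'].round(3),'jt6',round(s['joint_torque'][5],4),'w',round(s['width'],3)); return s
E
python3 - <<'E'
from h import *
s=st(); print(delta([.589,-.3045,.3],-30))
for n,px,z in(('blue',(354,229),.131),('wash',(139,217),.18)): print(n,plane('top',px,z))
E
```

```text
t 0.1 pos [ 0.2222 -0.6366  0.1996] yaw 19.24 tilt [-0.0006  0.002 ] F [ 0.48  0.07 -1.02] T [ 0.025 -0.029  0.058] q [-1.272  0.265  1.605  0.     1.274 -0.037] jt6 -0.0001 w 0.999
(array([ 455.7, -192.9, -100. ]), array([-1.100e-01,  4.000e-02,  4.924e+01]))
blue [[ 0.48504436 -0.54476352  0.131     ]]
wash [[ 0.51192391 -0.01647128  0.18      ]]
```

{"name": "arm_command", "arguments": {
  "targets": "0 0 -40 0 0 0 0.6; 0 0 -80 0 0 0 0.6; 15 -6 -110 0 0 0 0.5; 50 -21 -110 0 0 6 0.4; 85 -36 -110 0 0 12 0.4; 120 -51 -110 0 0 18 0.4; 155 -66 -110 0 0 24 0.4; 190 -80 -110 0 0 30 0.4; 225 -95 -110 0 0 36 0.4; 260 -110 -110 0 0 42 0.4",
  "newtons": 40
}}

```text
time: 0.93
tool_pos: [0.4325, -0.4461, 0.3102]
tcp_rot: [-3.078, 0.628, 0.001]
wrist_force: [-0.3, -0.8, -0.6]
width: 0.401
```

Run:
```python
from h import *
s=st(); print(delta([.589,-.3045,.3],-30))
```

```text
t 0.93 pos [ 0.4325 -0.4461  0.3102] yaw -23.07 tilt [-0.0006  0.0007] F [-0.27 -0.79 -0.62] T [ 0.027  0.034 -0.028] q [-0.841  0.117  1.579  0.     1.447  1.132] jt6 -2.0864 w 0.401
(array([  88.5, -191.6,   10.2]), array([-0.02,  0.05,  6.93]))
```

{"name": "arm_command", "arguments": {
  "targets": "16 -34 0 0 0 2 0.35; 32 -68 0 0 0 4 0.35; 48 -102 0 0 0 7 0.35; 64 -136 0 0 0 7 0.35; 80 -172 5 0 0 7 0.35; 88 -192 10 0 0 7 0.35; 88 -192 10 0 0 7 0.35; 88 -192 10 0 0 7 0.35; 88 -192 10 0 0 7 0.35"
}}

```text
time: 1.68
tool_pos: [0.5866, -0.305, 0.3002]
tcp_rot: [3.036, -0.806, -0.002]
wrist_force: [0.1, -0.5, -0.3]
width: 0.35
```

Run:
```python
from h import *
s=st(); print(delta([.589,-.3045,.16],-30))
p,d=bot.read_camera('top'); cv2.imwrite('pics/t1.png',p); p,d=bot.read_camera('scene'); cv2.imwrite('pics/s1.png',p[100:250,150:350].repeat(3,0).repeat(3,1))
```

```text
t 1.68 pos [ 0.5866 -0.305   0.3002] yaw -29.75 tilt [-0.0014 -0.0001] F [ 0.14 -0.51 -0.27] T [ 0.009 -0.039 -0.015] q [-5.170e-01  1.960e-01  1.506e+00 -1.000e-03  1.441e+00  1.573e+00] jt6 0.0028 w 0.35
(array([  2. ,  -1.7, 140.2]), array([0.04, 0.07, 0.25]))
```

View pics/s1.png

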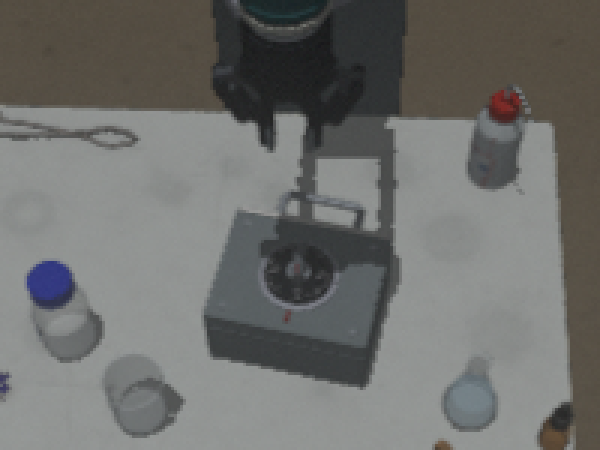

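The gripper hangs above the dial with its jaws opening across the bar. The dial is at (298,272) in the crop and the bystanders are clear. Now I'll descend.

{"name": "arm_command", "arguments": {
  "targets": "1 -1 38 0 0 0 0.35; 2 -1 76 0 0 0 0.35; 2 -1 114 0 0 0 0.35; 2 -1 144 0 0 0 0.35; 2 -1 144 0 0 0 0.35; 2 -1 144 0 0 0 0.35; 2 -1 144 0 0 0 0.35"
}}

```text
time: 2.37
tool_pos: [0.5901, -0.3064, 0.1593]
tcp_rot: [3.035, -0.808, 0.005]
wrist_force: [0.2, 0.0, 0.3]
width: 0.355
```

Run:
```python
from h import *
s=st(); print(delta([.589,-.3045,.114],-30))
p,d=bot.read_camera('scene'); cv2.imwrite('pics/s2.png',cv2.resize(p[150:240,195:300],None,fx=6,fy=6,interpolation=2))
print(proj('scene',[s['tool_pos'],[.589,-.3045,.134]]))
```

```text
t 2.37 pos [ 0.5901 -0.3064  0.1593] yaw -29.83 tilt [ 0.0028 -0.0016] F [0.18 0.02 0.27] T [-0.009 -0.032 -0.015] q [-0.516  0.27   1.674 -0.     1.194  1.575] jt6 -0.001 w 0.355
(array([-2.1, -1.1, 45.3]), array([ 0.  , -0.18,  0.17]))
[[248.20229698 182.45067338]
 [248.75840022 186.23423131]]
```

View pics/s2.png

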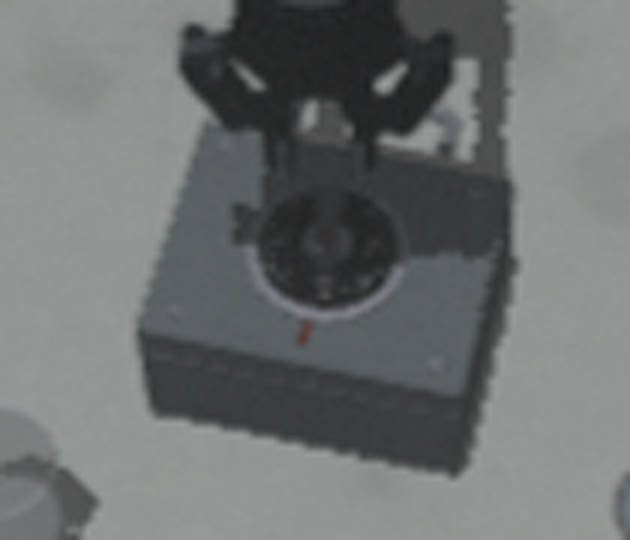

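{"name": "arm_command", "arguments": {
  "targets": "-1 -1 15 0 0 0 0.35; -2 -1 30 0 0 0 0.35; -2 -1 40 0 0 0 0.35; -2 -1 46 0 0 0 0.35; -2 -1 46 0 0 0 0.35; -2 -1 46 0 0 0 0.35; -2 -1 46 0 0 0 0.35"
}}

```text
time: 3.0
tool_pos: [0.589, -0.3035, 0.1122]
tcp_rot: [3.036, -0.807, 0.003]
wrist_force: [-0.8, 0.3, 0.2]
width: 0.347
```

Run:
```python
from h import *
s=st(); print(delta([.589,-.3045,.114],-30))
```

```text
t 3.0 pos [ 0.589  -0.3035  0.1122] yaw -29.76 tilt [ 0.0018 -0.001 ] F [-0.84  0.32  0.21] T [ 0.017 -0.01   0.016] q [-0.513  0.304  1.722  0.     1.114  1.577] jt6 -0.0001 w 0.347
(array([ 0.5,  0.8, -1.8]), array([-0.  , -0.12,  0.24]))
```

Next I'll raise it 2 mm and close on the bar gently.

{"name": "arm_command", "arguments": {
  "targets": "0 0 -2 0 0 0 0.3; 0 0 -2 0 0 0 0.2; 0 0 -2 0 0 0 0.1; 0 0 -2 0 0 0 0.05; 0 0 -2 0 0 0 0.05; 0 0 -2 0 0 0 0.05; 0 0 -2 0 0 0 0.05; 0 0 -2 0 0 0 0.05",
  "newtons": 30
}}

```text
time: 3.67
tool_pos: [0.588, -0.303, 0.1127]
tcp_rot: [-3.036, 0.807, 0.0]
wrist_force: [-0.2, -0.4, -0.2]
width: 0.048
```

Run:
```python
from h import *
s=st()
```

```text
t 3.67 pos [ 0.588  -0.303   0.1127] yaw -29.76 tilt [-0.0002  0.0001] F [-0.18 -0.44 -0.19] T [ 0.005 -0.017  0.015] q [-0.513  0.303  1.722 -0.     1.117  1.577] jt6 -0.0 w 0.048
```

Run:
```python
from h import *
p,d=bot.read_camera('scene'); cv2.imwrite('pics/s3.png',cv2.resize(np.clip(p[160:220,215:285]*1.6,0,255).astype(np.uint8),None,fx=8,fy=8,interpolation=2))
p,d=bot.read_camera('top'); cv2.imwrite('pics/t3.png',cv2.resize(np.clip(p[130:240,195:325]*1.6,0,255).astype(np.uint8),None,fx=6,fy=5,interpolation=2))
```

```text
(no output)
```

View pics/s3.png

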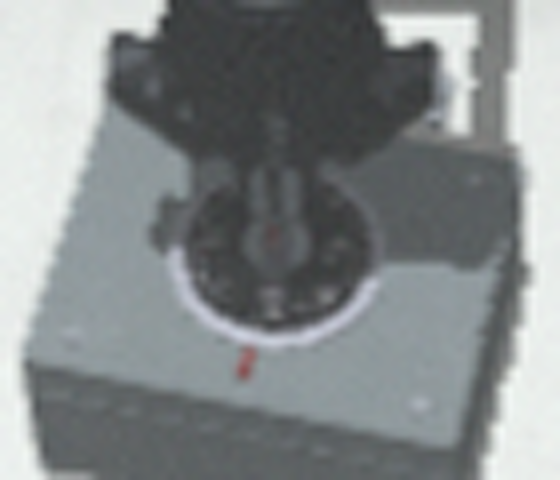

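View pics/t3.png

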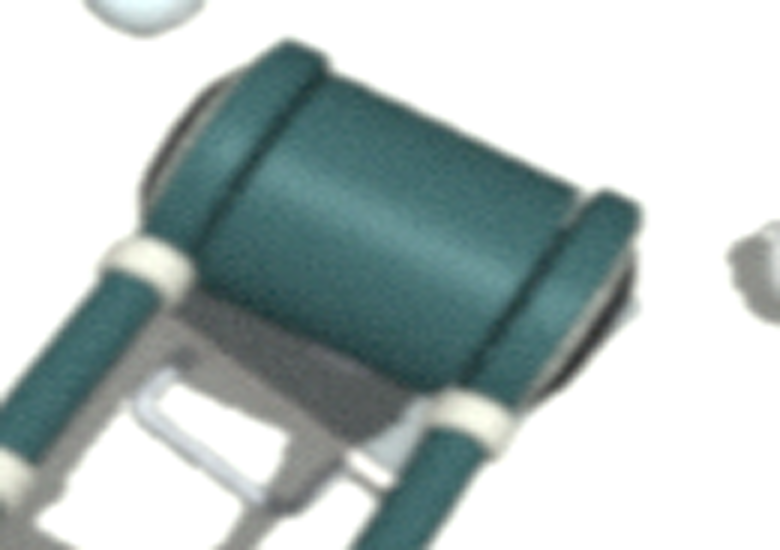

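The two fingers show as strips at (262,180) and (290,180), about 11 mm apart, so they may well have the bar. I'll command fully shut to check.

{"name": "arm_command", "arguments": {
  "targets": "0 0 0 0 0 0 0; 0 0 0 0 0 0 0; 0 0 0 0 0 0 0; 0 0 0 0 0 0 0",
  "newtons": 30
}}

```text
time: 4.1
tool_pos: [0.5881, -0.303, 0.1128]
tcp_rot: [-3.036, 0.807, 0.0]
wrist_force: [-0.4, 0.7, -0.2]
width: 0.0
```

Run:
```python
from h import *
s=st()
```

```text
t 4.1 pos [ 0.5881 -0.303   0.1128] yaw -29.76 tilt [-0.  0.] F [-0.36  0.72 -0.16] T [-0.035 -0.039  0.006] q [-0.513  0.303  1.722  0.     1.117  1.577] jt6 0.0 w 0.0
```

Run:
```python
from h import *
s=bot.read_state()
c,sn=np.cos(np.radians(-30)),np.sin(np.radians(-30))
P=[s['tool_pos'],s['tool_pos']+[0,0,.03],[.588,-.304,.109],[.588,-.304,.134],[.588+.02*c,-.304+.02*sn,.134],[.588-.02*c,-.304-.02*sn,.134],[.588,-.304,.10]]
print(((proj('scene',P)-[215,160]+.5)*8).round(0))
p,d=bot.read_camera('scene'); cv2.imwrite('pics/s4.png',cv2.resize(np.clip(p[165:210,225:275].astype(float)*2.2,0,255).astype(np.uint8),None,fx=12,fy=12,interpolation=0))
np.set_printoptions(linewidth=220)
o,dd=ray('scene',[[u,v] for v in range(176,200) for u in range(240,258)])
W=o+dd*d[176:200,240:258].reshape(-1,1)
print((W[:,2]*1000).reshape(24,18).round(0).astype(int))
d0=np.load('pics/scene0.npy');W=o+dd*d0[176:200,240:258].reshape(-1,1)
print((W[:,2]*1000).reshape(24,18).round(0).astype(int))
```

```text
[[277. 239.]
 [276. 199.]
 [275. 244.]
 [274. 211.]
 [271. 254.]
 [277. 169.]
 [276. 256.]]
[[ 206  201  201  197  211  214  218  217  194  180  190  216  215  219  217  198  201  199]
 [ 202  203  200  193  207  211  207  211  202  179  191  210  211  213  213  196  197  198]
 [ 193  199  192  190  191  198  198  197  200  180  195  200  198  198  199  194  195  200]
 [ 193  191  192   99  186  193  195  196  195  174  195  194  190  196  183  185  194  198]
 [  98   98   98   99  104  188  191  187  185  180  189  187  187  190   98  100  101  183]
 [  96  100   98   99   99  173  173  181  180  179  179  181  182  176  102  103  103  100]
 [  99   99   99   98  106  111  168  167  180  175  177  174  171  169  108  105  101   97]
 [ 100  100  108  104  107  114  162  161  172  168  164  165  167  162  107  108  109  106]
 [ 101  104  112  112  109  107  157  153  159  160  164  165  160  160  110  108  112  104]
 [ 102  112  109  109  109  107  153  150  158  158  158  161  151  155  110  111  105  105]
 [ 108  108  102  110  106  107  111  109  148  149  151  148  107  106  109  
[... 2757 characters left out ...]
30  133  129  125  113  110  107  107  108  109]
 [ 110  109  107  107  111  110  107  111  122  123  122  117  108  114  110  105  104  108]
 [ 109  108  113  106  109  111  106  108  119  116  114  112  108  107  106  106  108  110]
 [ 107  104  112  103  104  111  110  112  108  113  110  107  107  107  110  107  111  104]
 [ 107  109  108  111  106  108  107  110  111  110  105  106  107  108  107  108  105  109]
 [ 105  110  108  111  108  106  110  109  105  104  105  106  107  109  107  110  105  106]
 [ 100  104  105  106  110  110  107  107  105  113  110  108  109  102  108  106  109  105]
 [ 103  102  100  107  109  108  108  105  105  106  108  106  104  106  106  108  105  103]]
```

View pics/s4.png

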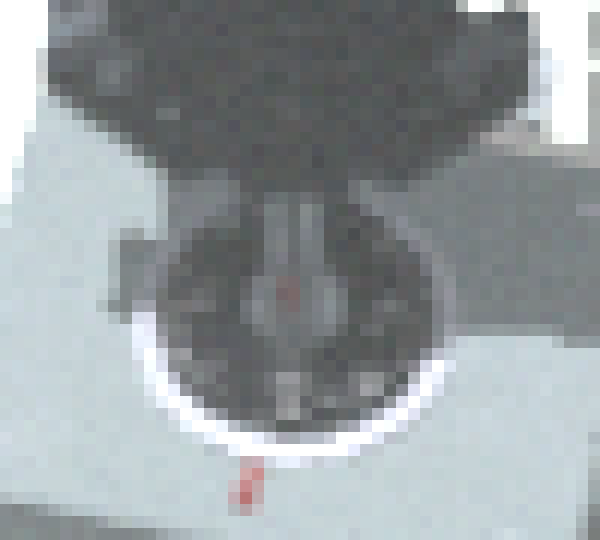

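Run:
```python
from h import *
np.set_printoptions(linewidth=220,suppress=True)
p,d=bot.read_camera('scene')
cc=R.from_euler('z',41,degrees=True)
for v in range(180,190):
    o,dd=ray('scene',[[u,v] for u in range(244,256)])
    W=o+dd*d[v,244:256][:,None]; L=cc.apply(W-[.588,-.3035,0])*1000
    t=R.from_euler('z',30,degrees=True).apply(W-[.588,-.3035,0])*1000
    print(v,t[2:10].round(0).astype(int).tolist())
```

```text
180 [[13, -7, 187], [12, -4, 187], [13, -1, 188], [9, 2, 183], [16, 6, 193], [12, 8, 187], [13, 11, 189], [13, 14, 189]]
181 [[6, -8, 171], [13, -4, 182], [10, -1, 178], [9, 2, 177], [12, 5, 182], [11, 8, 181], [13, 11, 183], [6, 14, 174]]
182 [[5, -8, 165], [10, -5, 172], [10, -1, 173], [8, 2, 170], [11, 5, 174], [11, 8, 175], [7, 11, 169], [8, 14, 170]]
183 [[7, -8, 162], [10, -5, 166], [10, -2, 166], [12, 2, 170], [12, 5, 170], [9, 8, 166], [7, 11, 163], [5, 14, 160]]
184 [[6, -8, 154], [6, -5, 154], [11, -2, 162], [11, 2, 162], [11, 5, 163], [9, 8, 160], [9, 11, 160], [7, 14, 157]]
185 [[7, -8, 150], [7, -5, 151], [12, -2, 159], [12, 2, 158], [12, 5, 159], [11, 8, 157], [8, 11, 152], [9, 14, 154]]
186 [[-14, -11, 110], [-18, -8, 104], [9, -2, 148], [10, 1, 149], [12, 5, 153], [12, 8, 152], [-17, 9, 107], [-15, 12, 110]]
187 [[-13, -11, 105], [-10, -7, 111], [3, -3, 132], [1, 0, 129], [4, 4, 134], [0, 7, 128], [-9, 9, 114], [-13, 12, 108]]
188 [[-8, -10, 108], [-3, -7, 115], [7, -2, 133], [8, 1, 134], [6, 4, 131], [8, 7, 135], [-10, 9, 106], [-9, 12, 108]]
189 [[-2, -10, 112], [0, -7, 115], [9, -2, 130], [10, 1, 131], [10, 4, 132], [9, 7, 130], [-1, 10, 114], [1, 13, 118]]
```

The depth image disagrees with the reported TCP. The shut fingertips end at about z=0.148 with the bar top visible at 0.133 below them, yet the state reads 0.113. I'll open, descend step by step and watch both force and depth.

{"name": "arm_command", "arguments": {
  "targets": "0 0 -10 0 0 0 0.35; 0 0 -10 0 0 0 0.35; 0 0 -10 0 0 0 0.35; 0 0 -10 0 0 0 0.35; 0 0 -10 0 0 0 0.35; 0 0 -10 0 0 0 0.35"
}}

```text
time: 4.7
tool_pos: [0.5879, -0.3029, 0.1226]
tcp_rot: [-3.036, 0.807, 0.0]
wrist_force: [-0.1, 0.3, 0.3]
width: 0.351
```

```bash
cat > look.py <<'E'
from h import *
import sys
s=st()
p,d=bot.read_camera('scene'); a=int(sys.argv[2]) if len(sys.argv)>2 else 0
cv2.imwrite(f'pics/{sys.argv[1]}.png',cv2.resize(np.clip(p[155:215,215:285].astype(float)*2,0,255).astype(np.uint8),None,fx=9,fy=9,interpolation=0))
vv,uu=np.mgrid[160:205,230:270]
o,dd=ray('scene',np.c_[uu.ravel(),vv.ravel()]); W=o+dd*d[vv,uu].reshape(-1,1)
T=R.from_rotvec(s['tcp_rot']).inv().apply(W-s['tool_pos'])*1000
m=(abs(T[:,0])<14)&(abs(T[:,1])<60)&(W[:,2]>.112)&(W[:,2]<.24)
for lo in range(-50,50,4):
    k=m&(T[:,1]>=lo)&(T[:,1]<lo+4)
    if k.sum(): print('ty',lo,'n',k.sum(),'minz',(W[k,2].min()*1000).round(0),np.sort((W[k,2]*1000).round(0))[:6])
E
python3 look.py s5
```

```text
t 4.7 pos [ 0.5879 -0.3029  0.1226] yaw -29.76 tilt [-0.0003  0.0002] F [-0.13  0.28  0.3 ] T [-0.004 -0.032  0.024] q [-0.513  0.295  1.713  0.     1.134  1.577] jt6 -0.0 w 0.351
ty -50 n 10 minz 198.0 [198. 208. 211. 217. 224. 228.]
ty -46 n 10 minz 206.0 [206. 208. 210. 212. 213. 214.]
ty -42 n 12 minz 202.0 [202. 204. 207. 207. 209. 209.]
ty -38 n 10 minz 196.0 [196. 204. 205. 206. 207. 207.]
ty -34 n 9 minz 113.0 [113. 113. 193. 200. 204. 206.]
ty -30 n 20 minz 114.0 [114. 167. 168. 177. 182. 196.]
ty -26 n 13 minz 157.0 [157. 162. 163. 168. 171. 175.]
ty -22 n 10 minz 157.0 [157. 165. 165. 177. 183. 184.]
ty -18 n 1 minz 113.0 [113.]
ty -14 n 1 minz 113.0 [113.]
ty -10 n 12 minz 112.0 [112. 113. 115. 128. 128. 129.]
ty -6 n 16 minz 130.0 [130. 131. 132. 133. 133. 135.]
ty -2 n 10 minz 130.0 [130. 130. 131. 133. 134. 134.]
ty 2 n 8 minz 131.0 [131. 131. 132. 132. 132. 134.]
ty 6 n 5 minz 112.0 [112. 113. 113. 228. 235.]
ty 10 n 8 minz 112.0 [112. 114. 158. 158. 186. 187.]
ty 14 n 14 minz 160.0 [160. 164. 164. 170. 172. 175.]
ty 18 n 10 minz 159.0 [159. 168. 170. 177. 181. 199.]
ty 22 n 13 minz 158.0 [158. 166. 170. 180. 186. 194.]
ty 26 n 10 minz 185.0 [185. 197. 201. 202. 203. 204.]
ty 30 n 8 minz 203.0 [203. 204. 206. 207. 208. 209.]
ty 34 n 13 minz 202.0 [202. 205. 206. 207. 207. 207.]
ty 38 n 15 minz 199.0 [199. 205. 207. 209. 209. 209.]
ty 42 n 15 minz 202.0 [202. 209. 211. 217. 217. 223.]
ty 46 n 5 minz 205.0 [205. 210. 217. 229. 235.]
```

View pics/s5.png

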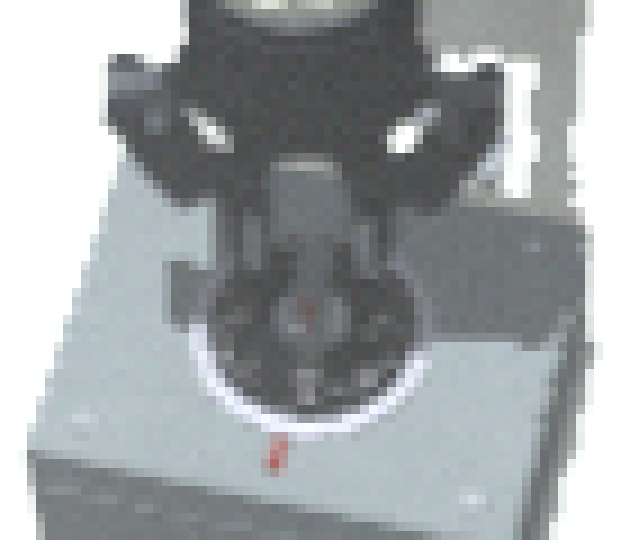

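Fingers straddle the bar but their tips are at about 0.157, confirming a ~34 mm offset from the reported TCP. Descending in steps.

{"name": "arm_command", "arguments": {
  "targets": "0 0 8 0 0 0 0.35; 0 0 16 0 0 0 0.35; 0 0 22 0 0 0 0.35; 0 0 28 0 0 0 0.35; 0 0 28 0 0 0 0.35; 0 0 28 0 0 0 0.35"
}}

```text
time: 5.25
tool_pos: [0.5874, -0.3027, 0.0936]
tcp_rot: [-3.036, 0.807, 0.003]
wrist_force: [-0.6, -0.1, 0.2]
width: 0.348
```

```bash
python3 look.py s6
```

```text
t 5.25 pos [ 0.5874 -0.3027  0.0936] yaw -29.76 tilt [-0.0017  0.001 ] F [-0.63 -0.07  0.16] T [-0.045 -0.04  -0.005] q [-0.513  0.32   1.737  0.     1.086  1.577] jt6 0.0 w 0.348
ty -50 n 18 minz 172.0 [172. 175. 183. 191. 194. 196.]
ty -46 n 15 minz 175.0 [175. 179. 180. 180. 184. 191.]
ty -42 n 24 minz 172.0 [172. 176. 177. 178. 179. 179.]
ty -38 n 12 minz 171.0 [171. 175. 175. 176. 177. 178.]
ty -34 n 12 minz 113.0 [113. 164. 170. 172. 177. 177.]
ty -30 n 27 minz 115.0 [115. 132. 140. 147. 153. 166.]
ty -26 n 17 minz 112.0 [112. 130. 131. 133. 139. 140.]
ty -22 n 9 minz 123.0 [123. 133. 139. 147. 155. 157.]
ty -14 n 4 minz 112.0 [112. 113. 115. 203.]
ty -10 n 12 minz 113.0 [113. 114. 115. 117. 128. 131.]
ty -6 n 15 minz 131.0 [131. 133. 134. 134. 134. 135.]
ty -2 n 12 minz 131.0 [131. 132. 133. 134. 134. 135.]
ty 2 n 10 minz 131.0 [131. 132. 133. 133. 133. 133.]
ty 6 n 2 minz 115.0 [115. 201.]
ty 10 n 12 minz 114.0 [114. 129. 129. 134. 136. 139.]
ty 14 n 13 minz 132.0 [132. 138. 142. 149. 152. 152.]
ty 18 n 14 minz 127.0 [127. 137. 141. 142. 147. 154.]
ty 22 n 16 minz 112.0 [112. 130. 138. 142. 149. 150.]
ty 26 n 13 minz 164.0 [164. 172. 173. 174. 176. 176.]
ty 30 n 18 minz 164.0 [164. 172. 176. 176. 177. 179.]
ty 34 n 15 minz 172.0 [172. 179. 179. 180. 182. 182.]
ty 38 n 24 minz 170.0 [170. 173. 178. 180. 181. 184.]
ty 42 n 21 minz 174.0 [174. 178. 185. 190. 196. 200.]
ty 46 n 18 minz 186.0 [186. 190. 194. 197. 197. 201.]
```

View pics/s6.png

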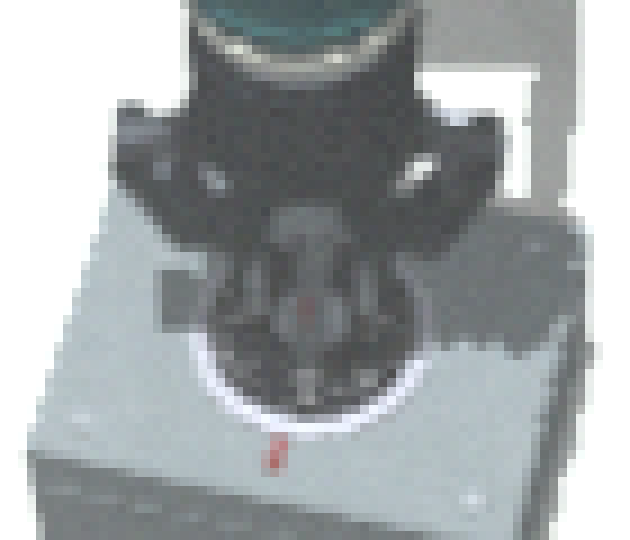

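{"name": "arm_command", "arguments": {
  "targets": "0 0 4 0 0 0 0.35; 0 0 7 0 0 0 0.35; 0 0 10 0 0 0 0.35; 0 0 10 0 0 0 0.35; 0 0 10 0 0 0 0.35"
}}

```text
time: 5.72
tool_pos: [0.5878, -0.3029, 0.0844]
tcp_rot: [-3.036, 0.807, 0.001]
wrist_force: [0.0, 0.4, 0.1]
width: 0.347
```

```bash
python3 look.py s7|head -1
```

```text
t 5.72 pos [ 0.5878 -0.3029  0.0844] yaw -29.76 tilt [-0.0005  0.0003] F [0.04 0.39 0.08] T [-0.028  0.023  0.002] q [-0.513  0.329  1.744  0.     1.069  1.577] jt6 -0.0 w 0.347
```

View pics/s7.png

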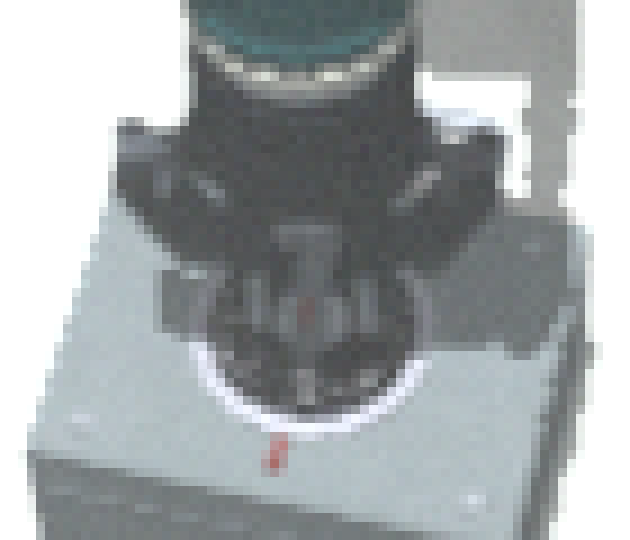

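The tips now stand beside the bar at (255,320) and (370,320). Closing.

{"name": "arm_command", "arguments": {
  "targets": "0 0 0 0 0 0 0.25; 0 0 0 0 0 0 0.15; 0 0 0 0 0 0 0.08; 0 0 0 0 0 0 0.05; 0 0 0 0 0 0 0; 0 0 0 0 0 0 0; 0 0 0 0 0 0 0",
  "newtons": 30
}}

```text
time: 6.35
tool_pos: [0.588, -0.3039, 0.0852]
tcp_rot: [3.035, -0.807, 0.001]
wrist_force: [-3.3, -4.9, 1.8]
width: 0.133
```

```bash
python3 look.py s8|head -1
```

```text
t 6.35 pos [ 0.588  -0.3039  0.0852] yaw -29.76 tilt [ 0.0002 -0.0012] F [-3.31 -4.89  1.79] T [-0.811  0.384 -0.109] q [-5.140e-01  3.280e-01  1.743e+00 -1.000e-03  1.069e+00  1.577e+00] jt6 -0.0174 w 0.133
```

View pics/s8.png

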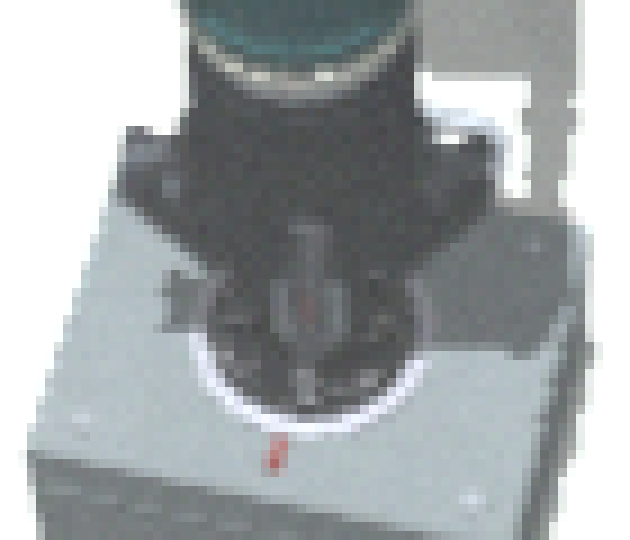

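The bar is held (width 0.133, about 11 mm). There is a 6 N side load along tool +y, so I'll ease that off first.

{"name": "arm_command", "arguments": {
  "targets": "0 1 0 0 0 0 0; 0 1 0 0 0 0 0; 0 1 0 0 0 0 0; 0 1 0 0 0 0 0"
}}

```text
time: 6.73
tool_pos: [0.588, -0.3039, 0.0852]
tcp_rot: [-3.036, 0.807, -0.001]
wrist_force: [-0.8, -2.1, 4.2]
width: 0.132
```

```bash
python3 -c "
from h import *
st()"
```

```text
t 6.73 pos [ 0.588  -0.3039  0.0852] yaw -29.76 tilt [ 0.0008 -0.0002] F [-0.75 -2.06  4.19] T [-0.396  0.107  0.004] q [-0.515  0.328  1.743  0.     1.069  1.575] jt6 -0.0177 w 0.132
```

{"name": "arm_command", "arguments": {
  "targets": "0 0 0 0 0 -2 0; 0 0 0 0 0 -5 0; 0 0 0 0 0 -8 0; 0 0 0 0 0 -11 0; 0 0 0 0 0 -14 0; 0 0 0 0 0 -17 0; 0 0 0 0 0 -20 0; 0 0 0 0 0 -20 0; 0 0 0 0 0 -20 0"
}}

```text
time: 7.48
tool_pos: [0.5879, -0.304, 0.0851]
tcp_rot: [3.13, -0.269, 0.001]
wrist_force: [-0.1, -2.4, 3.8]
width: 0.13
```

```bash
python3 -c "
from h import *
st()"
```

```text
t 7.48 pos [ 0.5879 -0.304   0.0851] yaw -9.84 tilt [ 0.0007 -0.0003] F [-0.12 -2.36  3.75] T [-0.418  0.1   -0.051] q [-0.515  0.328  1.743  0.     1.069  1.228] jt6 -0.1392 w 0.13
```

{"name": "arm_command", "arguments": {
  "targets": "0 0 0 0 0 -3 0; 0 0 0 0 0 -6 0; 0 0 0 0 0 -9 0; 0 0 0 0 0 -12 0; 0 0 0 0 0 -15 0; 0 0 0 0 0 -18 0; 0 0 0 0 0 -20 0; 0 0 0 0 0 -20 0; 0 0 0 0 0 -20 0"
}}

```text
time: 8.23
tool_pos: [0.5879, -0.304, 0.0851]
tcp_rot: [3.129, 0.277, 0.001]
wrist_force: [0.2, -3.9, 3.4]
width: 0.132
```

```bash
python3 -c "
from h import *
st()"
```

```text
t 8.23 pos [ 0.5879 -0.304   0.0851] yaw 10.13 tilt [ 0.0007 -0.0003] F [ 0.18 -3.86  3.38] T [-0.433  0.161 -0.1  ] q [-0.515  0.328  1.743  0.     1.069  0.879] jt6 -0.1365 w 0.132
```

{"name": "arm_command", "arguments": {
  "targets": "0 0 0 0 0 -3 0; 0 0 0 0 0 -6 0; 0 0 0 0 0 -9 0; 0 0 0 0 0 -12 0; 0 0 0 0 0 -15 0; 0 0 0 0 0 -18 0; 0 0 0 0 0 -20 0; 0 0 0 0 0 -20 0; 0 0 0 0 0 -20 0"
}}

```text
time: 8.98
tool_pos: [0.5879, -0.3041, 0.0851]
tcp_rot: [3.033, 0.816, 0.001]
wrist_force: [-0.3, -3.3, 4.0]
width: 0.131
```

```bash
python3 -c "
from h import *
st()"; python3 look.py s9|head -1
```

```text
t 8.98 pos [ 0.5879 -0.3041  0.0851] yaw 30.12 tilt [ 0.0008 -0.0004] F [-0.27 -3.28  3.97] T [-0.445  0.13  -0.111] q [-0.515  0.328  1.743  0.     1.069  0.53 ] jt6 -0.1757 w 0.131
t 8.98 pos [ 0.5879 -0.3041  0.0851] yaw 30.12 tilt [ 0.0008 -0.0004] F [-0.27 -3.28  3.97] T [-0.445  0.13  -0.111] q [-0.515  0.328  1.743  0.     1.069  0.53 ] jt6 -0.1757 w 0.131
```

View pics/s9.png

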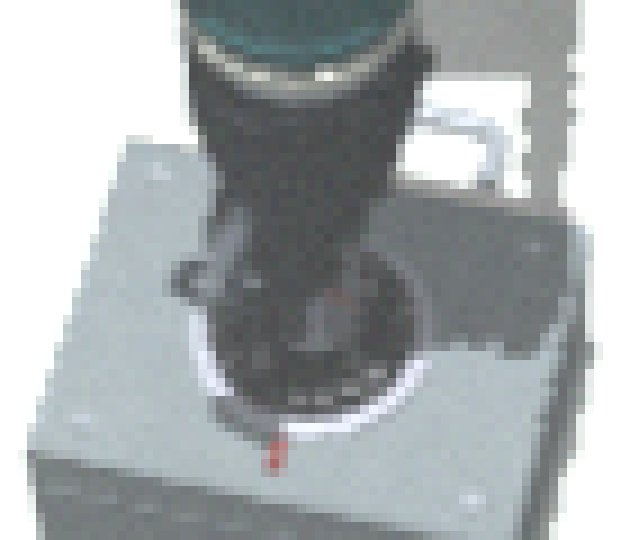

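{"name": "arm_command", "arguments": {
  "targets": "0 0 0 0 0 -3 0; 0 0 0 0 0 -6 0; 0 0 0 0 0 -9 0; 0 0 0 0 0 -12 0; 0 0 0 0 0 -15 0; 0 0 0 0 0 -18 0; 0 0 0 0 0 -21 0; 0 0 0 0 0 -24 0; 0 0 0 0 0 -25 0; 0 0 0 0 0 -25 0"
}}

```text
time: 9.87
tool_pos: [0.5879, -0.3041, 0.0851]
tcp_rot: [2.784, 1.454, 0.001]
wrist_force: [0.1, -3.9, 3.8]
width: 0.131
```

```bash
python3 -c "
from h import *
st()"
```

```text
t 9.87 pos [ 0.5879 -0.3041  0.0851] yaw 55.17 tilt [ 0.0008 -0.0004] F [ 0.12 -3.92  3.81] T [-0.508  0.059 -0.088] q [-0.515  0.328  1.743 -0.     1.069  0.093] jt6 -0.3321 w 0.131
```

{"name": "arm_command", "arguments": {
  "targets": "0 0 0 0 0 0 0; 0 0 0 0 0 0 0"
}}

```text
time: 10.03
tool_pos: [0.5879, -0.3041, 0.0851]
tcp_rot: [2.784, 1.454, 0.001]
wrist_force: [0.5, -4.0, 4.7]
width: 0.135
```

```bash
python3 -c "
from h import *
st()"
```

```text
t 10.03 pos [ 0.5879 -0.3041  0.0851] yaw 55.17 tilt [ 0.0007 -0.0004] F [ 0.52 -3.95  4.74] T [-0.533  0.047 -0.109] q [-0.515  0.328  1.743 -0.     1.069  0.093] jt6 -0.0948 w 0.135
```

{"name": "arm_command", "arguments": {
  "targets": "0 0 0 0 0 -1 0; 0 0 0 0 0 -2 0; 0 0 0 0 0 -2 0; 0 0 0 0 0 -2 0; 0 0 0 0 0 -2 0"
}}

```text
time: 10.45
tool_pos: [0.5879, -0.3041, 0.0851]
tcp_rot: [2.758, 1.503, 0.001]
wrist_force: [0.6, -3.5, 5.2]
width: 0.127
```

```bash
python3 -c "
from h import *
st()
p,d=bot.read_camera('scene');cv2.imwrite('pics/s10.png',cv2.resize(np.clip(p[175:205,230:270].astype(float)*2.5,0,255).astype(np.uint8),None,fx=16,fy=16,interpolation=2))"
```

```text
t 10.45 pos [ 0.5879 -0.3041  0.0851] yaw 57.19 tilt [ 0.0007 -0.0004] F [ 0.62 -3.47  5.23] T [-0.538  0.071 -0.115] q [-0.515  0.328  1.743 -0.     1.069  0.058] jt6 -0.111 w 0.127
```

View pics/s10.png

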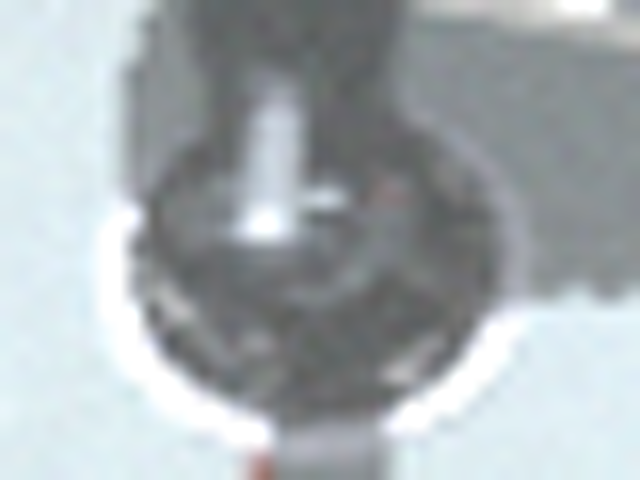

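{"name": "arm_command", "arguments": {
  "targets": "0 0 0 0 0 3 0; 0 0 0 0 0 7 0; 0 0 0 0 0 11 0; 0 0 0 0 0 15 0; 0 0 0 0 0 19 0; 0 0 0 0 0 23 0; 0 0 0 0 0 27 0; 0 0 0 0 0 30 0; 0 0 0 0 0 30 0; 0 0 0 0 0 30 0"
}}

```text
time: 11.33
tool_pos: [0.5878, -0.304, 0.0851]
tcp_rot: [3.053, 0.739, 0.001]
wrist_force: [-0.2, -2.3, 5.1]
width: 0.135
```

```bash
python3 -c "
from h import *
st()"
```

```text
t 11.33 pos [ 0.5878 -0.304   0.0851] yaw 27.21 tilt [ 0.0005 -0.0004] F [-0.23 -2.28  5.09] T [-0.525  0.035  0.066] q [-0.515  0.328  1.743 -0.     1.069  0.581] jt6 0.1313 w 0.135
```

{"name": "arm_command", "arguments": {
  "targets": "0 0 0 0 0 4 0; 0 0 0 0 0 8 0; 0 0 0 0 0 12 0; 0 0 0 0 0 16 0; 0 0 0 0 0 20 0; 0 0 0 0 0 24 0; 0 0 0 0 0 28 0; 0 0 0 0 0 32 0; 0 0 0 0 0 35 0; 0 0 0 0 0 35 0"
}}

```text
time: 12.17
tool_pos: [0.5879, -0.3039, 0.0851]
tcp_rot: [3.134, -0.217, 0.001]
wrist_force: [0.3, -3.2, 5.6]
width: 0.131
```

```bash
python3 -c "
from h import *
st()"
```

```text
t 12.17 pos [ 0.5879 -0.3039  0.0851] yaw -7.91 tilt [ 0.0005 -0.0003] F [ 0.28 -3.21  5.63] T [-0.456 -0.007  0.037] q [-0.515  0.328  1.743  0.     1.069  1.194] jt6 0.5804 w 0.131
```

{"name": "arm_command", "arguments": {
  "targets": "0 0 0 0 0 4 0; 0 0 0 0 0 8 0; 0 0 0 0 0 12 0; 0 0 0 0 0 16 0; 0 0 0 0 0 20 0; 0 0 0 0 0 24 0; 0 0 0 0 0 28 0; 0 0 0 0 0 32 0; 0 0 0 0 0 32 0; 0 0 0 0 0 32 0"
}}

```text
time: 13.0
tool_pos: [0.5879, -0.3039, 0.0851]
tcp_rot: [2.954, -1.069, 0.001]
wrist_force: [-0.1, -3.1, 6.1]
width: 0.133
```

```bash
python3 -c "
from h import *
st()"
```

```text
t 13.0 pos [ 0.5879 -0.3039  0.0851] yaw -39.79 tilt [ 0.0006 -0.0003] F [-0.09 -3.11  6.06] T [-0.438 -0.096  0.106] q [-0.515  0.328  1.743  0.     1.069  1.75 ] jt6 0.1559 w 0.133
```

{"name": "arm_command", "arguments": {
  "targets": "0 0 0 0 0 0 0; 0 0 0 0 0 0 0; 0 0 0 0 0 0 0"
}}

```text
time: 13.25
tool_pos: [0.5879, -0.3039, 0.0851]
tcp_rot: [-2.954, 1.069, -0.001]
wrist_force: [-0.4, -4.2, 6.1]
width: 0.131
```

```bash
cat > tq.py <<'E'
from h import *
T=[];J=[]
for i in range(3):
    s=bot.read_state(); T.append(s['torque'][2]);J.append(s['joint_torque'][5]); 
    if i<2: bot.read_camera('top')
st(); print('Tz',np.round(T,3),'mean',np.mean(T).round(3),'J',np.round(J,4))
E
python3 tq.py
```

```text
t 13.35 pos [ 0.5879 -0.3039  0.0851] yaw -39.78 tilt [ 0.0006 -0.0003] F [-0.28 -3.85  4.9 ] T [-0.434  0.01   0.095] q [-0.515  0.328  1.743  0.     1.069  1.75 ] jt6 0.0789 w 0.13
Tz [0.078 0.018 0.095] mean 0.064 J [0.0789 0.0789 0.0789]
```

{"name": "arm_command", "arguments": {
  "targets": "0 0 0 0 0 2 0; 0 0 0 0 0 4 0; 0 0 0 0 0 6 0; 0 0 0 0 0 6 0; 0 0 0 0 0 6 0; 0 0 0 0 0 6 0"
}}

```text
time: 13.85
tool_pos: [0.5879, -0.3039, 0.0851]
tcp_rot: [2.894, -1.222, 0.001]
wrist_force: [0.2, -3.2, 5.4]
width: 0.133
```

```bash
python3 tq.py
```

```text
t 13.95 pos [ 0.5879 -0.3039  0.0851] yaw -45.78 tilt [ 0.0005 -0.0002] F [-0.39 -2.78  5.11] T [-0.433 -0.065  0.104] q [-0.515  0.328  1.743  0.     1.069  1.855] jt6 0.101 w 0.13
Tz [0.083 0.101 0.104] mean 0.096 J [0.1033 0.1013 0.101 ]
```

{"name": "arm_command", "arguments": {
  "targets": "0 0 0 0 0 2 0; 0 0 0 0 0 4 0; 0 0 0 0 0 4 0; 0 0 0 0 0 4 0; 0 0 0 0 0 4 0"
}}

```text
time: 14.37
tool_pos: [0.5879, -0.3039, 0.0851]
tcp_rot: [-2.85, 1.322, -0.001]
wrist_force: [0.7, -2.4, 5.3]
width: 0.134
```

```bash
python3 tq.py
```

```text
t 14.47 pos [ 0.5879 -0.3039  0.0851] yaw -49.78 tilt [ 0.0007 -0.0003] F [ 0.62 -2.74  5.24] T [-0.477 -0.04   0.092] q [-0.515  0.328  1.743  0.     1.069  1.925] jt6 0.0704 w 0.133
Tz [0.106 0.07  0.092] mean 0.09 J [0.0727 0.0707 0.0704]
```

{"name": "arm_command", "arguments": {
  "targets": "0 0 0 0 0 2 0; 0 0 0 0 0 4 0; 0 0 0 0 0 4 0; 0 0 0 0 0 4 0; 0 0 0 0 0 4 0"
}}

```text
time: 14.88
tool_pos: [0.5879, -0.3039, 0.0851]
tcp_rot: [-2.802, 1.421, -0.001]
wrist_force: [-0.8, -2.9, 5.9]
width: 0.127
```

```bash
python3 tq.py
```

```text
t 14.98 pos [ 0.5879 -0.3039  0.0851] yaw -53.78 tilt [ 0.0007 -0.0003] F [ 0.09 -3.64  5.61] T [-0.491 -0.038  0.136] q [-0.515  0.328  1.743  0.     1.069  1.995] jt6 0.079 w 0.13
Tz [0.153 0.031 0.136] mean 0.107 J [0.0813 0.0793 0.079 ]
```

{"name": "arm_command", "arguments": {
  "targets": "0 0 0 0 0 2 0; 0 0 0 0 0 4 0; 0 0 0 0 0 4 0; 0 0 0 0 0 4 0; 0 0 0 0 0 4 0"
}}

```text
time: 15.4
tool_pos: [0.5879, -0.3039, 0.0851]
tcp_rot: [-2.751, 1.518, -0.001]
wrist_force: [0.5, -2.3, 5.7]
width: 0.132
```

```bash
python3 tq.py
```

```text
t 15.5 pos [ 0.5879 -0.3039  0.0851] yaw -57.78 tilt [ 0.0007 -0.0003] F [-0.24 -3.57  5.61] T [-0.445 -0.105  0.109] q [-0.515  0.328  1.743  0.     1.069  2.064] jt6 0.0935 w 0.129
Tz [0.098 0.121 0.109] mean 0.109 J [0.0959 0.0939 0.0935]
```

{"name": "arm_command", "arguments": {
  "targets": "0 0 0 0 0 2 0; 0 0 0 0 0 3 0; 0 0 0 0 0 3 0; 0 0 0 0 0 3 0; 0 0 0 0 0 3 0"
}}

```text
time: 15.92
tool_pos: [0.5879, -0.3039, 0.0851]
tcp_rot: [-2.71, 1.589, -0.001]
wrist_force: [0.5, -3.0, 5.6]
width: 0.13
```

```bash
python3 tq.py
```

```text
t 16.02 pos [ 0.5879 -0.3039  0.0851] yaw -60.77 tilt [ 0.0007 -0.0002] F [-0.83 -2.61  6.47] T [-0.501 -0.075  0.076] q [-0.515  0.328  1.743  0.     1.069  2.117] jt6 0.1021 w 0.129
Tz [0.097 0.139 0.076] mean 0.104 J [0.1033 0.1022 0.1021]
```

{"name": "arm_command", "arguments": {
  "targets": "0 0 0 0 0 2 0; 0 0 0 0 0 3 0; 0 0 0 0 0 3 0; 0 0 0 0 0 3 0; 0 0 0 0 0 3 0"
}}

```text
time: 16.43
tool_pos: [0.588, -0.3039, 0.0851]
tcp_rot: [-2.667, 1.66, -0.001]
wrist_force: [0.4, -2.5, 4.1]
width: 0.13
```

```bash
python3 tq.py
```

```text
t 16.53 pos [ 0.588  -0.3039  0.0851] yaw -63.79 tilt [ 0.0008 -0.0002] F [ 0.93 -2.66  4.4 ] T [-0.453 -0.049 -0.017] q [-0.515  0.328  1.743  0.     1.069  2.169] jt6 0.0265 w 0.131
Tz [ 0.03   0.026 -0.017] mean 0.013 J [0.0278 0.0267 0.0265]
```

{"name": "arm_command", "arguments": {
  "targets": "0 0 0 0 0 1 0; 0 0 0 0 0 2 0; 0 0 0 0 0 2 0; 0 0 0 0 0 2 0; 0 0 0 0 0 2 0"
}}

```text
time: 16.95
tool_pos: [0.588, -0.3039, 0.0851]
tcp_rot: [-2.638, 1.706, -0.001]
wrist_force: [0.4, -2.5, 5.1]
width: 0.135
```

```bash
python3 tq.py
```

```text
t 17.05 pos [ 0.588  -0.3038  0.0851] yaw -65.78 tilt [ 0.0008 -0.0002] F [-1.   -1.57  4.64] T [-0.461 -0.093  0.051] q [-0.515  0.328  1.743  0.     1.069  2.204] jt6 0.0472 w 0.136
Tz [0.079 0.063 0.051] mean 0.064 J [0.0485 0.0474 0.0472]
```

{"name": "arm_command", "arguments": {
  "targets": "0 0 0 0 0 1 0; 0 0 0 0 0 2 0; 0 0 0 0 0 2 0; 0 0 0 0 0 2 0; 0 0 0 0 0 2 0"
}}

```text
time: 17.47
tool_pos: [0.588, -0.3039, 0.0851]
tcp_rot: [-2.608, 1.752, -0.001]
wrist_force: [-0.1, -2.4, 4.8]
width: 0.13
```

```bash
python3 tq.py
```

```text
t 17.57 pos [ 0.588  -0.3038  0.0851] yaw -67.78 tilt [ 0.0007 -0.0002] F [-0.49 -3.1   4.57] T [-0.467 -0.003  0.096] q [-0.515  0.328  1.743  0.     1.069  2.239] jt6 0.0656 w 0.132
Tz [0.108 0.053 0.096] mean 0.086 J [0.0668 0.0658 0.0656]
```

Torque now rises by the full spring rate (0.021 per 2°), so the disc is stationary. That could be stiction or the bolt, so I'll continue in small steps.

{"name": "arm_command", "arguments": {
  "targets": "0 0 0 0 0 1 0; 0 0 0 0 0 2 0; 0 0 0 0 0 2 0; 0 0 0 0 0 2 0; 0 0 0 0 0 2 0"
}}

```text
time: 17.98
tool_pos: [0.588, -0.3039, 0.0851]
tcp_rot: [-2.577, 1.797, -0.001]
wrist_force: [-0.2, -3.3, 5.4]
width: 0.128
```

```bash
python3 tq.py
```

```text
t 18.08 pos [ 0.588  -0.3038  0.0851] yaw -69.78 tilt [ 0.0007 -0.0002] F [ 0.69 -2.66  5.49] T [-0.447 -0.052  0.072] q [-0.515  0.328  1.743  0.     1.069  2.274] jt6 0.0841 w 0.13
Tz [0.075 0.092 0.072] mean 0.08 J [0.0852 0.0842 0.0841]
```

{"name": "arm_command", "arguments": {
  "targets": "0 0 0 0 0 1 0; 0 0 0 0 0 2 0; 0 0 0 0 0 2 0; 0 0 0 0 0 2 0; 0 0 0 0 0 2 0"
}}

```text
time: 18.5
tool_pos: [0.588, -0.3039, 0.0851]
tcp_rot: [-2.545, 1.841, -0.001]
wrist_force: [0.1, -2.9, 5.7]
width: 0.13
```

```bash
python3 tq.py
```

```text
t 18.6 pos [ 0.588  -0.3038  0.0851] yaw -71.78 tilt [ 0.0007 -0.0002] F [ 0.7  -3.09  6.28] T [-0.485 -0.069  0.079] q [-0.515  0.328  1.743  0.     1.069  2.309] jt6 0.1026 w 0.13
Tz [0.105 0.092 0.079] mean 0.092 J [0.1038 0.1027 0.1026]
```

{"name": "arm_command", "arguments": {
  "targets": "0 0 0 0 0 1 0; 0 0 0 0 0 2 0; 0 0 0 0 0 2 0; 0 0 0 0 0 2 0; 0 0 0 0 0 2 0"
}}

```text
time: 19.02
tool_pos: [0.588, -0.3038, 0.0851]
tcp_rot: [-2.513, 1.886, -0.001]
wrist_force: [-0.1, -2.2, 4.4]
width: 0.13
```

```bash
python3 tq.py
```

```text
t 19.12 pos [ 0.588  -0.3039  0.0851] yaw -73.77 tilt [ 0.0007 -0.0003] F [ 0.   -2.72  4.79] T [-0.483 -0.041  0.158] q [-0.515  0.328  1.743  0.     1.069  2.344] jt6 0.1212 w 0.134
Tz [0.102 0.134 0.158] mean 0.131 J [0.1224 0.1213 0.1212]
```

{"name": "arm_command", "arguments": {
  "targets": "0 0 0 0 0 1 0; 0 0 0 0 0 2 0; 0 0 0 0 0 2 0; 0 0 0 0 0 2 0; 0 0 0 0 0 2 0"
}}

```text
time: 19.53
tool_pos: [0.5879, -0.3038, 0.0851]
tcp_rot: [-2.479, 1.929, -0.001]
wrist_force: [-0.3, -2.5, 5.4]
width: 0.133
```

```bash
python3 tq.py
```

```text
t 19.63 pos [ 0.5879 -0.3038  0.0851] yaw -75.77 tilt [ 0.0006 -0.0002] F [ 0.05 -3.58  5.56] T [-0.469 -0.091  0.167] q [-0.515  0.328  1.743  0.     1.069  2.378] jt6 0.1399 w 0.13
Tz [0.146 0.227 0.167] mean 0.18 J [0.141  0.14   0.1399]
```

The disc is firmly blocked: 0.14 N m, almost three times the running torque, with the dial steady at about −21° (number ≈ 37.7). I'll unwind the bar, let go and lift off.

{"name": "arm_command", "arguments": {
  "targets": "0 0 0 0 0 -4 0; 0 0 0 0 0 -8 0; 0 0 0 0 0 -12 0; 0 0 0 0 0 -12 0; 0 0 0 0 0 -12 0.3; 0 0 0 0 0 -12 0.35; 0 0 0 0 0 -12 0.35; 0 0 0 0 0 -12 0.35; 0 0 0 0 0 -12 0.35"
}}

```text
time: 20.38
tool_pos: [0.587, -0.3032, 0.0839]
tcp_rot: [-2.667, 1.659, 0.003]
wrist_force: [0.9, -0.4, 0.7]
width: 0.351
```

{"name": "arm_command", "arguments": {
  "targets": "0 0 -10 0 0 0 0.35; 0 0 -30 0 0 0 0.35; 0 0 -60 0 0 0 0.35; 0 0 -90 0 0 0 0.35; 0 0 -90 0 0 0 0.35; 0 0 -90 0 0 0 0.35; 0 0 -90 0 0 0 0.35"
}}

```text
time: 20.97
tool_pos: [0.5876, -0.3039, 0.1754]
tcp_rot: [-2.668, 1.659, -0.001]
wrist_force: [0.9, 1.0, -0.4]
width: 0.351
```

```bash
python3 look.py s11|head -1; python3 -c "
from h import *
print(delta([.499,-.2255,.175],-131),delta([.499,-.2255,.175],49))"
```

```text
t 20.97 pos [ 0.5876 -0.3039  0.1754] yaw -63.76 tilt [ 0.0006 -0.0003] F [ 0.85  1.03 -0.43] T [-0.047 -0.033 -0.047] q [-0.515  0.254  1.663  0.     1.223  2.169] jt6 0.0005 w 0.351
(array([-108.8,   44.4,   -0.8]), array([8.000e-02, 4.000e-02, 6.724e+01])) (array([-108.8,   44.4,   -0.8]), array([-4.0000e-02,  9.0000e-02, -1.1276e+02]))
```

View pics/s11.png

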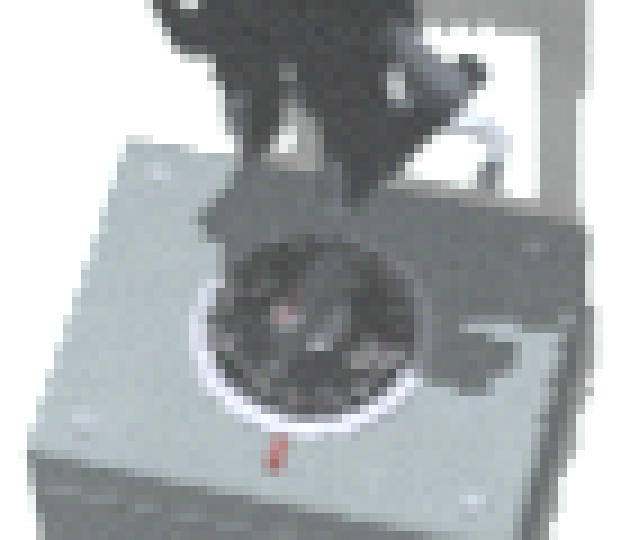

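Released; the bar and dial stay put, slightly right of 0. Moving above the handle.

{"name": "arm_command", "arguments": {
  "targets": "-10 4 -5 0 0 -6 0.35; -25 10 -10 0 0 -12 0.35; -40 16 -10 0 0 -18 0.35; -55 22 -10 0 0 -24 0.35; -70 29 -10 0 0 -31 0.35; -85 35 -10 0 0 -38 0.35; -100 41 -10 0 0 -45 0.35; -109 45 -10 0 0 -52 0.35; -109 45 -10 0 0 -59 0.35; -109 45 -10 0 0 -66 0.35"
}}

```text
time: 21.85
tool_pos: [0.4972, -0.2249, 0.1829]
tcp_rot: [-3.139, -0.071, 0.005]
wrist_force: [0.9, -0.5, 0.2]
width: 0.35
```

{"name": "arm_command", "arguments": {
  "targets": "0 0 0 0 0 -7 0.3; 0 0 0 0 0 -14 0.3; 0 0 0 0 0 -21 0.3; 0 0 0 0 0 -28 0.3; 0 0 0 0 0 -35 0.3; 0 0 0 0 0 -42 0.3; 0 0 0 0 0 -47 0.3; 0 0 0 0 0 -47 0.3; 0 0 0 0 0 -47 0.3; 0 0 0 0 0 -47 0.3"
}}

```text
time: 22.68
tool_pos: [0.4984, -0.2257, 0.1837]
tcp_rot: [-2.856, -1.305, 0.002]
wrist_force: [0.2, -0.7, -0.3]
width: 0.3
```

Run:
```python
from h import *
st(); print(delta([.4985,-.2252,.1],49))
p,d=bot.read_camera('scene');cv2.imwrite('pics/s12.png',cv2.resize(np.clip(p[130:215,210:300].astype(float)*1.7,0,255).astype(np.uint8),None,fx=7,fy=7,interpolation=0))
p,d=bot.read_camera('top');cv2.imwrite('pics/t12.png',cv2.resize(np.clip(p[140:245,195:310].astype(float)*1.5,0,255).astype(np.uint8),None,fx=5,fy=5,interpolation=0))
```

```text
t 22.68 pos [ 0.4984 -0.2257  0.1837] yaw 49.11 tilt [-0.0017  0.0009] F [ 0.17 -0.71 -0.28] T [ 0.008 -0.011  0.017] q [-0.471  0.035  1.897  0.     1.211  0.243] jt6 0.0002 w 0.3
(array([ 0.5, -0.1, 83.7]), array([-0.11,  0.02,  0.11]))
```

View pics/s12.png

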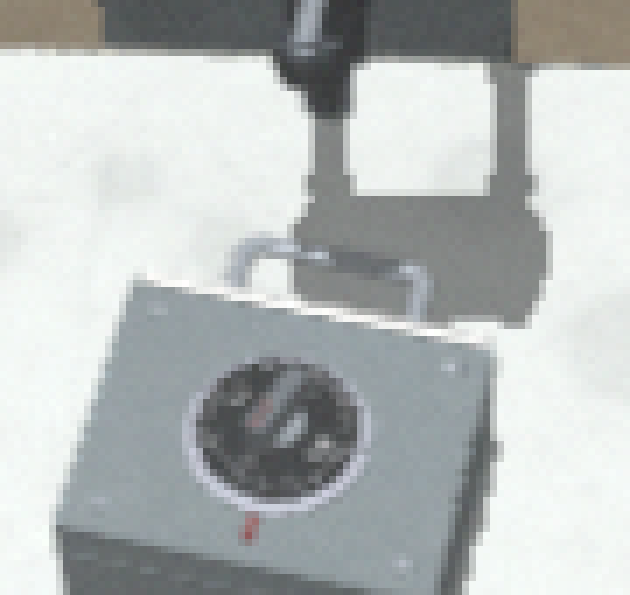

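View pics/t12.png

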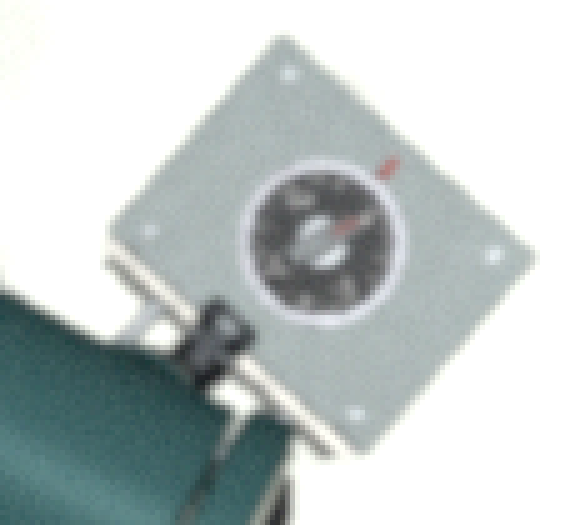

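{"name": "arm_command", "arguments": {
  "targets": "0 0 35 0 0 0 0.3; 0 0 70 0 0 0 0.3; 0 0 100 0 0 0 0.3; 0 0 122 0 0 0 0.3; 0 0 122 0 0 0 0.3; 0 0 122 0 0 0 0.3; 0 0 122 0 0 0 0.3"
}}

```text
time: 23.37
tool_pos: [0.5002, -0.2266, 0.0642]
tcp_rot: [2.855, 1.307, 0.002]
wrist_force: [-0.0, 0.0, 0.3]
width: 0.299
```

```bash
cat > lk2.py <<'E'
from h import *
import sys
s=st(); print(delta([.4985,-.2252,.037],49))
p,d=bot.read_camera('scene');cv2.imwrite(f'pics/{sys.argv[1]}.png',cv2.resize(np.clip(p[135:205,215:285].astype(float)*1.9,0,255).astype(np.uint8),None,fx=8,fy=8,interpolation=0))
vv,uu=np.mgrid[130:200,225:285]
o,dd=ray('scene',np.c_[uu.ravel(),vv.ravel()]); W=o+dd*d[vv,uu].reshape(-1,1)
T=R.from_rotvec(s['tcp_rot']).inv().apply(W-s['tool_pos'])*1000
for n,(a,b) in {'mid':(-13,13),'side':(-40,-18)}.items():
  for lo in range(-60,60,5):
    k=(T[:,0]>a)&(T[:,0]<b)&(W[:,2]>.04)&(T[:,1]>=lo)&(T[:,1]<lo+5)
    if k.sum(): print(n,'ty',lo,k.sum(),np.sort((W[k,2]*1000).round(0).astype(int))[:14])
E
python3 lk2.py s13
```

```text
t 23.37 pos [ 0.5002 -0.2266  0.0642] yaw 49.21 tilt [ 0.0018 -0.0009] F [-0.05  0.03  0.32] T [-0.06  -0.037 -0.011] q [-0.471  0.152  2.007  0.     0.98   0.241] jt6 0.0051 w 0.299
(array([-0. , -2.2, 27.2]), array([ 0.11, -0.03,  0.21]))
mid ty -20 2 [92 93]
mid ty -15 6 [106 106 106 107 108 113]
mid ty 0 3 [77 84 86]
mid ty 15 8 [ 99 101 102 110 115 122 165 195]
mid ty 20 16 [ 98 104 108 148 161 162 162 164 164 166 166 166 167 173]
mid ty 25 21 [107 109 109 111 113 114 114 115 147 150 160 164 177 257]
mid ty 30 53 [194 207 213 214 217 228 229 230 233 235 238 242 244 247]
mid ty 35 134 [ 92  96 192 194 201 201 203 205 205 205 206 206 208 209]
mid ty 40 22 [ 94  97  98  98  99 100 101 145 146 146 195 198 199 199]
mid ty 45 19 [ 93  96  96  97  97  98 100 100 100 100 153 184 185 185]
mid ty 50 13 [ 96  97 100 101 102 156 162 189 192 196 196 198 199]
mid ty 55 26 [ 96  97  97  97  99  99 100 100 100 101 102 104 104 166]
side ty -5 8 [71 75 75 77 80 80 80 83]
side ty 0 5 [76 80 80 81 82]
side ty 5 5 [ 75  77  82  82 266]
side ty 10 4 [247 261 263 267]
side ty 15 7 [225 259 265 266 268 285 288]
side ty 20 15 [ 78  80 234 239 241 252 253 260 263 263 264 265 269 270]
side ty 25 17 [228 228 235 235 241 243 245 250 253 254 261 265 268 285]
side ty 30 8 [226 243 257 261 267 290 297 303]
side ty 40 9 [ 93  94  96  97  97  98  98  99 101]
side ty 45 6 [ 95  99  99  99 100 104]
side ty 50 9 [ 95  96  97  99  99  99 100 101 102]
side ty 55 6 [ 95  96  98  99 100 100]
```

View pics/s13.png

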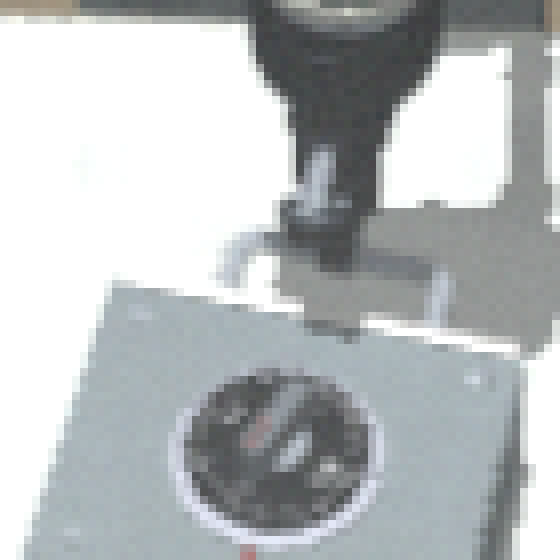

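{"name": "arm_command", "arguments": {
  "targets": "0 0 10 0 0 0 0.3; 0 0 20 0 0 0 0.3; 0 0 28 0 0 0 0.3; 0 0 28 0 0 0 0.3; 0 0 28 0 0 0 0.3; 0 0 28 0 0 0 0.3"
}}

```text
time: 23.92
tool_pos: [0.4989, -0.2259, 0.0346]
tcp_rot: [-2.856, -1.309, 0.0]
wrist_force: [0.2, 0.3, 0.3]
width: 0.299
```

```bash
python3 lk2.py s14
```

```text
t 23.92 pos [ 0.4989 -0.2259  0.0346] yaw 49.24 tilt [-0.0004  0.0002] F [0.2  0.29 0.27] T [ 0.018  0.023 -0.02 ] q [-0.471  0.189  2.028  0.     0.925  0.241] jt6 0.0003 w 0.299
(array([ 0.3, -0.8, -2.4]), array([-0.03,  0.01,  0.24]))
mid ty -15 4 [71 73 74 76]
mid ty -5 1 [80]
mid ty 0 1 [82]
mid ty 15 7 [ 67  74  94 132 135 136 152]
mid ty 20 16 [ 70  75  77  80 117 126 128 134 134 135 137 137 138 149]
mid ty 25 17 [ 74  76  77  82  85  87 114 125 136 153 227 228 235 236]
mid ty 30 85 [165 177 182 186 190 192 194 198 211 211 213 217 217 222]
mid ty 35 147 [164 172 173 175 175 176 177 177 178 178 179 180 180 181]
mid ty 40 24 [ 91  94  96  96  97  98  99  99 114 114 116 151 165 167]
mid ty 45 14 [ 92  97  97  97  99  99 100 100 153 154 156 166 171 173]
mid ty 50 18 [ 96  98  98  98  99  99 101 127 131 135 161 162 164 165]
mid ty 55 26 [ 95  97  97  99  99 100 100 101 101 103 103 104 139 143]
side ty -5 5 [78 78 81 81 82]
side ty 0 4 [74 78 81 83]
side ty 5 6 [74 76 77 79 83 84]
side ty 10 3 [235 258 274]
side ty 15 6 [236 236 262 270 275 275]
side ty 20 20 [ 81 198 205 211 215 224 224 234 235 237 240 253 258 260]
side ty 25 28 [ 78 197 197 202 203 206 213 214 218 223 232 238 239 255]
side ty 30 12 [209 220 224 232 235 238 244 255 263 264 273 276]
side ty 40 4 [97 98 98 98]
side ty 45 9 [ 97  97  98  98  98  98  99  99 100]
side ty 50 7 [ 97  97  98  99 100 101 103]
side ty 55 6 [96 98 99 99 99 99]
```

{"name": "arm_command", "arguments": {
  "targets": "0 0 0 0 0 0 0.2; 0 0 0 0 0 0 0.1; 0 0 0 0 0 0 0.05; 0 0 0 0 0 0 0; 0 0 0 0 0 0 0; 0 0 0 0 0 0 0",
  "newtons": 30
}}

```text
time: 24.47
tool_pos: [0.4994, -0.2262, 0.0352]
tcp_rot: [2.855, 1.309, 0.001]
wrist_force: [-0.2, 1.1, 2.5]
width: 0.101
```

```bash
python3 -c "
from h import *
st()"
```

```text
t 24.47 pos [ 0.4994 -0.2262  0.0352] yaw 49.24 tilt [ 0.0007 -0.0004] F [-0.19  1.14  2.52] T [ 0.042 -0.03  -0.029] q [-0.471  0.188  2.028  0.     0.925  0.241] jt6 -0.0103 w 0.101
```

{"name": "arm_command", "arguments": {
  "targets": "0 -3 0 0 0 0 0; 0 -6 0 0 0 0 0; 0 -6 0 0 0 0 0; 0 -6 0 0 0 0 0"
}}

```text
time: 24.8
tool_pos: [0.4945, -0.2219, 0.0352]
tcp_rot: [2.856, 1.309, 0.0]
wrist_force: [-0.8, 0.4, 4.9]
width: 0.102
```

```bash
python3 -c "
from h import *
st()"
```

```text
t 24.8 pos [ 0.4945 -0.2219  0.0352] yaw 49.24 tilt [0.0002 0.    ] F [-0.81  0.41  4.93] T [ 0.083  0.064 -0.02 ] q [-0.468  0.177  2.04   0.     0.924  0.243] jt6 -0.0071 w 0.102
```

It moved 6.5 mm with almost no force, so the drawer is free. I'll pull further.

{"name": "arm_command", "arguments": {
  "targets": "0 -5 0 0 0 0 0; 0 -12 0 0 0 0 0; 0 -19 0 0 0 0 0; 0 -26 0 0 0 0 0; 0 -33 0 0 0 0 0; 0 -40 0 0 0 0 0; 0 -46 0 0 0 0 0; 0 -50 0 0 0 0 0; 0 -50 0 0 0 0 0; 0 -50 0 0 0 0 0"
}}

```text
time: 25.63
tool_pos: [0.4557, -0.1885, 0.0352]
tcp_rot: [-2.855, -1.309, 0.0]
wrist_force: [-1.3, 0.8, 6.5]
width: 0.098
```

```bash
python3 -c "
from h import *
s=st();print(np.linalg.norm(s['tool_pos'][:2]-[.4994,-.2262]))"
```

```text
t 25.63 pos [ 0.4557 -0.1885  0.0352] yaw 49.25 tilt [-0.0006  0.0008] F [-1.29  0.82  6.52] T [0.115 0.042 0.041] q [-4.43e-01  9.10e-02  2.14e+00  1.00e-03  9.12e-01  2.68e-01] jt6 -0.0067 w 0.098
0.05769773238547444
```

{"name": "arm_command", "arguments": {
  "targets": "0 -2 0 0 0 0 0; 0 -4 0 0 0 0 0; 0 -6 0 0 0 0 0; 0 -6 0 0 0 0 0; 0 -6 0 0 0 0 0"
}}

```text
time: 26.05
tool_pos: [0.4541, -0.187, 0.0353]
tcp_rot: [2.851, 1.307, 0.005]
wrist_force: [6.9, -5.9, -1.5]
width: 0.102
```

```bash
python3 -c "
from h import *
s=st();print(np.linalg.norm(s['tool_pos'][:2]-[.4994,-.2262]))"
```

```text
t 26.05 pos [ 0.4541 -0.187   0.0353] yaw 49.26 tilt [ 0.0053 -0.0036] F [ 6.87 -5.85 -1.47] T [-0.965 -1.022 -0.024] q [-4.41e-01  8.20e-02  2.15e+00 -1.00e-03  9.04e-01  2.71e-01] jt6 -0.0123 w 0.102
0.05988297092972181
```

It's at the stop: 60 mm of travel with 9 N of resistance. I'll relax the pull, let go and lift.

{"name": "arm_command", "arguments": {
  "targets": "0 2 0 0 0 0 0; 0 2 0 0 0 0 0; 0 2 0 0 0 0 0.2; 0 2 0 0 0 0 0.28; 0 2 0 0 0 0 0.28; 0 2 0 0 0 0 0.28; 0 2 0 0 0 0 0.28"
}}

```text
time: 26.63
tool_pos: [0.4527, -0.1863, 0.0342]
tcp_rot: [-2.855, -1.308, 0.002]
wrist_force: [-0.3, 0.3, -0.6]
width: 0.284
```

{"name": "arm_command", "arguments": {
  "targets": "0 0 -15 0 0 0 0.28; 0 0 -40 0 0 0 0.28; 0 0 -75 0 0 0 0.28; 0 0 -110 0 0 0 0.28; 0 0 -140 0 0 0 0.28; 0 0 -140 0 0 0 0.28; 0 0 -140 0 0 0 0.28; 0 0 -140 0 0 0 0.28"
}}

```text
time: 27.3
tool_pos: [0.453, -0.1865, 0.1741]
tcp_rot: [-2.855, -1.308, 0.001]
wrist_force: [-0.5, 0.6, -0.6]
width: 0.283
```

Run:
```python
from h import *
st()
p,d=bot.read_camera('scene');cv2.imwrite('pics/s15.png',cv2.resize(np.clip(p[110:260,150:350].astype(float)*1.4,0,255).astype(np.uint8),None,fx=4,fy=4,interpolation=2))
p,d=bot.read_camera('top');cv2.imwrite('pics/t15.png',np.clip(p.astype(float)*1.2,0,255).astype(np.uint8))
```

```text
t 27.3 pos [ 0.453  -0.1865  0.1741] yaw 49.24 tilt [-0.0009  0.0005] F [-0.45  0.57 -0.63] T [0.046 0.044 0.009] q [-0.441 -0.071  2.019  0.     1.194  0.27 ] jt6 0.0001 w 0.283
```

View pics/s15.png

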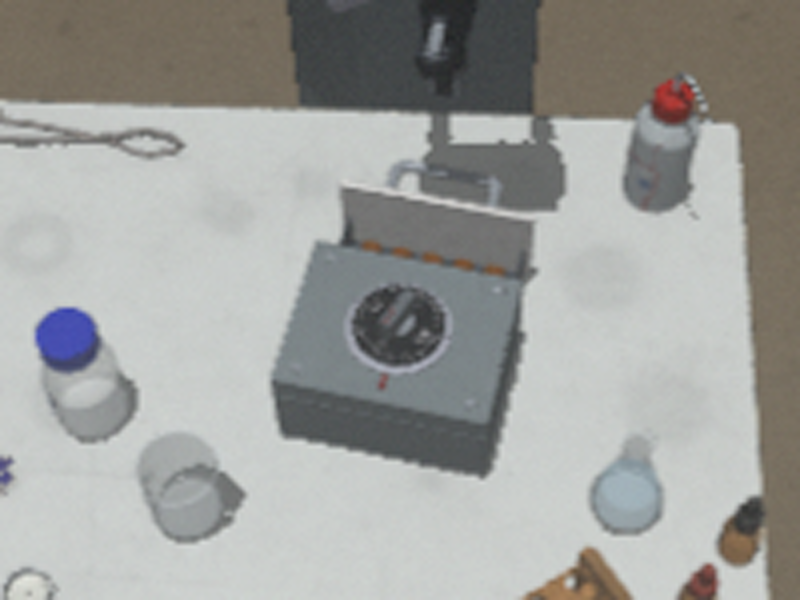

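View pics/t15.png

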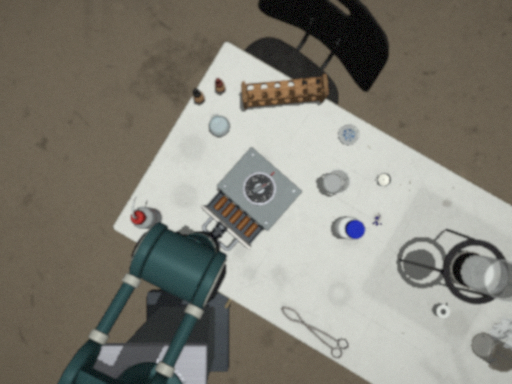

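The drawer is open, showing its contents, with the front edge running (343,185)–(532,218). The bottles, beaker and flask are where they were. One last measurement of the opening, then hand in.

Run:
```python
from h import *
e=np.array([[343,185],[532,218]])/4+[149.6,109.6]
P=plane('scene',e,.099)[:,:2]; a=plane('scene',np.array([[175,103],[527,168]])/7+[204.6,154.6],.099)[:,:2]
u=np.array([-np.cos(np.radians(41)),np.sin(np.radians(41))])
print('drawer out mm',((P.mean(0)-a.mean(0))@u*1000).round(1))
print(bot.finish_job())
```

```text
drawer out mm 59.2
the job is handed in; nothing more can be done
None
```

The cabinet is unlocked, the drawer is fully open and the gripper has let go. I handed the job in at about 27 s. No verdict was reported.

- **Left to 10:** I gripped the bar and turned the dial left to about 89°, where 10 sits at 90°. The torque rose to about 0.1 N m, as expected once the hidden wheel is picked up. I worked this position out from the tool angle and torque. I did not release the bar for a camera check; a held-grip picture showed a mark near the index, but I could not read the number.
- **Right to the bolt:** I turned right in small steps until the disc stopped at about −21°, roughly number 37.7. Wrist torque readings scatter by several hundredths of a N m. At the last step the joint torque gave 0.14 N m; the wrist sensor averaged 0.18 with one reading of 0.227. The joint torque and average are below the 0.21 N m forcing limit, but that single noisy reading is above it.
- **Drawer:** It came out with almost no force and met the stop after 60 mm of travel. A camera measurement after release gave 59 mm, within its error of the full 60 mm.
- **Last checks:** The wrist force was about zero and the gripper was clear. In both views the wash bottle, flask, reagent bottle and beaker looked unmoved; I compared them by eye only.

**Disagreements:**
- **Fingertip height:** The fingertips stood about 34 mm higher in the camera depth than the reported TCP height. My first closing therefore shut on air above the bar, without touching it. I used the camera heights after that.
- **Running torque:** Turning right took up to about 0.10 N m, more than the 0.05 N m stated.

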